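# Change over the die press and file the used dies on edge

### The arm

A 6-joint arm with a two-finger parallel gripper is mounted at the origin on the work surface. World frame = base frame: x ahead of the robot, y to its left, z up, the work surface at z = 0. Lengths are in mm, angles in rad, forces in N, time in s.
With the tool pointing down it reaches from about 275 to 1000 mm from the base axis. Payload 8.4 kg.
Tool frame: the origin (TCP) lies between the finger pads; the fingertips stand 25 mm ahead of it and the grasp point (between the pads) lies 6 mm ahead of it; z points along the fingers, y is the line along which they close (so a half turn about z gives the same grasp; the last joint's range is limited). The gripper opens to 85 mm and grips with 20 to 120 N. Pads are 22 mm wide; open, the fingers measure 114 mm over their backs; the gripper's body (76 mm by 85 mm) begins 54 mm behind the grasp point. The pads swing forward as they close: fully open they stand 13 mm farther back than shut.
Start: joints at [1.133, 0.353, 1.633, -0, 1.155, -0.002], TCP at [263.834, 566.586, 256.281] pointing down, gripper open.
Joint ranges: [-2.63, 2.63], [-0.92, 2.1], [0.06, 2.66], [-1.3, 4.44], [0, 2.69], [-3.02, 3.02]. Speed limits (rad/s): [2.22, 2.22, 2.79, 3.14, 3.14, 3.14].

### API

Orientations are given as [roll, pitch, yaw] about the fixed x, y, z axes, in that order (R = Rz(yaw) Ry(pitch) Rx(roll)).
In Python, from rig import r, eyes, workorder gives the robot as it stands. The module is installed in compiled form; this text tells all that it offers.
- The arm moves only by the tool step_arm, never from a script. Its argument "moves" is a list of rows, each an object of numbers: "tx", "ty", "tz": the shift along the tool's x, y, z scaled (see below); "ax", "ay", "az": the turn, a rotation vector about the tool's x, y, z scaled (see below). In form: [{"tx": .., "ty": .., "tz": .., "ax": .., "ay": .., "az": ..}, ...]. A call has 1 to 5 rows; each row shifts and turns the commanded pose from where the row before left it, along the tool's axes as they then stand; what a row does not reach is not made up. The controller multiplies each number of a shift by 25 mm and each number of a turn by 90 degrees. A row lasts 1/8 s, in which the tool goes at most 62.5 mm and 10.7 degrees, less where a joint would pass 70% of its speed; a pose out of reach is approached as far as the arm can. A call with a number of a shift or a turn outside -1 to 1 is refused whole. A call with a gripper value outside its range is refused whole. "gripper" is the opening, from 0 (shut) to 1 (fully open), set as the call begins (left out, the last holds). The fingers move at their own pace and stop on an object; "newtons" is the grip in N (left out, the last holds). Time passes only in rows, so rows that do not move let the fingers close. It gives the time, the measured TCP pose, the force, the opening and the grip force at its end, in the units of the state.
- r.sense(): the state, without advancing time (a new reading comes with each control period).
- eyes.grab_frame(name): name is "scene" or "top" or "wrist"; returns (picture, depth): 400x640x3 uint8, red, green, blue; 400x640 float32, mm along the optical axis (not along the pixel's ray), 0 where there is no reading.
- eyes.camera_info(name): a dict with "intrinsics" (3x3 intrinsics, pixels), "k1" (the pictures are not rectified: a ray, as slopes to the right and down, at radius r is drawn at 1 + k1 r^2 times it, then the intrinsics apply), "cam_to_world" (4x4, takes a point from camera to world coordinates). Camera axes: x right, y up, looking along -z (the intrinsics and any distortion apply to the point x, -y, -z); pixel columns grow to the right and rows downward; lengths in mm; the calibration is good to about 2 mm. A picture is of the moment at which its call begins: read the wrist's pose just before it. camera_info takes no time and is no camera call; for the wrist camera it gives the pose at the moment of the call.
- workorder.sign_off(): hands the job in; it is judged then, once.
The state is a dict: "clock": time; "qpos": joint angles; "qvel": joint speeds; "joint_efforts": joint torques, N m; "eef_pos": TCP position; "tcp_rot": TCP orientation; "contact_force": force on the tool from outside, world axes, zero at the start; "wrist_torque": the same for the moment, N m; "opening": opening from 0.0 (shut) to 1.0 (fully open); "grasp_force": force on a finger pad.
Only numpy, scipy, OpenCV 4.12 (cv2) and the standard library are available. Lean on these libraries where they do the work, as an engineer would, in place of code of your own. Each camera call takes 0.05 s, during which the arm holds its last target. There are 200 camera calls.

### The job

Make the die press ready for the next piece: in the pocket of its drawn-out tray stack, squarely, first the small square die with its blade up, then the cork blank, then the white cutting pad, and after that slide the loaded tray fully home under the press head. Put away every one of the long dies that lie about the bench: stand each upright on its thin edge on the floor of the die rack, one to a slot, facing along the rack like a filed book and not leaning. Leave the other things on the bench where they are.

Things in the scene. Friction and masses are not known exactly. Their poses are not given: they have to be found in the camera images.
- die1: long steel-rule die, may be absent: plywood 96 (x) x 60 (y) x 18 mm with a 82 x 46 mm patch of black rubber and steel rule on one face, 24 mm thick in all, about 95 g; origin = centre of the plain underside, z = out of the rubber face. Starts flat on the bench, rubber up, length within 0.3 rad of world y. Its plywood sides can be gripped across the 60 mm width; flower motif
- die2: long steel-rule die, may be absent: plywood 96 (x) x 60 (y) x 18 mm with a 82 x 46 mm patch of black rubber and steel rule on one face, 24 mm thick in all, about 95 g; origin = centre of the plain underside, z = out of the rubber face. Starts flat on the bench, rubber up, length within 0.3 rad of world y. Its plywood sides can be gripped across the 60 mm width; leaf motif
- die3: long steel-rule die, may be absent: plywood 96 (x) x 60 (y) x 18 mm with a 82 x 46 mm patch of black rubber and steel rule on one face, 24 mm thick in all, about 95 g; origin = centre of the plain underside, z = out of the rubber face. Starts flat on the bench, rubber up, length within 0.3 rad of world y. Its plywood sides can be gripped across the 60 mm width; scalloped oval motif
- die4: long steel-rule die, may be absent: plywood 96 (x) x 60 (y) x 18 mm with a 82 x 46 mm patch of black rubber and steel rule on one face, 24 mm thick in all, about 95 g; origin = centre of the plain underside, z = out of the rubber face. Starts flat on the bench, rubber up, length within 0.3 rad of world y. Its plywood sides can be gripped across the 60 mm width; ribbon motif
- square_die: small square steel-rule die with a round motif: plywood 60 x 60 x 18 mm, black rubber patch 46 x 46 mm with the circular steel rule on top, 24 mm thick in all; about 65 g; origin = centre of the plain underside, z = out of the rubber (blade) face. Starts lying flat on the bench, rubber up
- cork: cork blank, a plain rigid square 60 x 60 x 8 mm, 16 g; origin = centre of its underside as it lies at the start, z up; either face may be up
- pad: white plastic cutting pad, a plain rigid square 60 x 60 x 12 mm, 45 g; origin = centre of its underside as it lies at the start, z up; either face may be up
- pocket (a point): centre of the floor of the tray's pocket, 30.5 mm above the bench; z up; +y is inward, towards the press head (the tray slides along y). The pocket is 66 x 66 mm inside, marked by four L-shaped steel corner angles, 4 mm thick, 42 mm high, legs reaching 12 mm in from the corner: the middle 42 mm of every side is open for a finger. The tray is 100 mm wide (x)
- tray_lip (a point): middle of the top edge of the tray's upright front lip (handle), 70.5 mm above the bench; the lip is a plate 10 mm thick (along y), 90 mm wide (x), standing 40 mm above the tray floor, with a black bead on top; 115 mm from the pocket centre towards the pocket's -y. Can be pinched from above or pushed from its -y side
- tray (a joint): how far the tray is drawn out of the press, m: 0 = fully home against its stop, 0.12 to 0.155 at the start, 0.16 = out to its end stop. Sliding friction about 2.5 N; it stays where it is left
- rack: fixed sheet-steel die rack, an open-topped divided box 112 (x) x 172 (y) mm; origin = centre of its underside, z up; floor 8 mm thick; walls and dividers 4 mm thick, rising to 48 mm above the bench. Cross walls at y = -80 to 80 mm every 40 mm make four slots centred at y = -60, -20, 20, 60 mm, each 36 mm (y) x 104 mm (x) clear. A die stood on its short edge is 96 mm high
- press: grey hand-lever die press, fixed, left of the robot; origin on the bench, x and y as the pocket's. Base 120 mm wide (x), 20 mm high, y = -210 to 260 mm. Head and ram overhang from y = 20 mm on, from 91 mm above the bench to 255 mm (lever to 420 mm); with the tray home the pocket centre is at y = 60 mm and the 44 mm stack passes under the ram
- scissors: black-handled scissors, about 160 mm long, lying on the bench; bystander, to be left alone
- hot_knife: yellow and black hot-knife pen, 200 mm long, lying on the bench; bystander, to be left alone
- wool_cup: clear plastic cup, 68 mm across, 75 mm high, at the back; bystander, to be left alone
- bead_jar: small glass jar, 48 mm across, 55 mm high, standing on the robot's side of the press; bystander, to be left alone
- spool: wooden thread spool, 32 mm across, 40 mm high, standing near the rack; bystander, to be left alone
- tape: roll of clear tape, 80 mm across, 18 mm high, lying behind the press; bystander, to be left alone
Mind the look-alikes: they are no part of the job. What is shaped like the die2 but orange or red is not meant.

How it is judged (in metres and radians):
On the way, in this order (a step that is already met when the one before it is completed fails the run):
1. the square die lies in the tray pocket, blade up (horizontal distance between square_die and pocket below 0.007 m and z of square_die in the frame of pocket between -0.004 and 0.004 m and angle between square_die's own z axis and vertical below 0.1 rad and (angle between the x axis of square_die and the x axis of pocket, either way round below 0.15 rad or angle between the x axis of square_die and the y axis of pocket, either way round below 0.15 rad)), for 0.2 s.
2. the cork blank lies squarely on the die in the pocket (all of step 1 and ((horizontal distance between cork and pocket below 0.007 m and z of cork in the frame of pocket between 0.02 and 0.028 m and angle between cork's own z axis and vertical below 0.1 rad and (angle between the x axis of cork and the x axis of pocket, either way round below 0.15 rad or angle between the x axis of cork and the y axis of pocket, either way round below 0.15 rad)) or (horizontal distance between cork and pocket below 0.007 m and z of cork in the frame of pocket between 0.028 and 0.036 m and angle between cork's own z axis and vertical above 3.04 rad and (angle between the x axis of cork and the x axis of pocket, either way round below 0.15 rad or angle between the x axis of cork and the y axis of pocket, either way round below 0.15 rad)))), for 0.2 s.
3. the cutting pad lies squarely on the cork in the pocket (all of step 2 and ((horizontal distance between pad and pocket below 0.007 m and z of pad in the frame of pocket between 0.028 and 0.036 m and angle between pad's own z axis and vertical below 0.1 rad and (angle between the x axis of pad and the x axis of pocket, either way round below 0.15 rad or angle between the x axis of pad and the y axis of pocket, either way round below 0.15 rad)) or (horizontal distance between pad and pocket below 0.007 m and z of pad in the frame of pocket between 0.04 and 0.048 m and angle between pad's own z axis and vertical above 3.04 rad and (angle between the x axis of pad and the x axis of pocket, either way round below 0.15 rad or angle between the x axis of pad and the y axis of pocket, either way round below 0.15 rad)))), for 0.2 s.
4. the loaded tray is fully home (all of step 3 and value of joint tray below 0.006 m), for 0.2 s.
At the end, for the whole second after the job is handed in: square die (blade up), cork, pad stacked in order in the pocket: each within 7 mm of its centre, flat (0.1 rad), square (0.15 rad), resting on the one below; tray within 6 mm of home; every long die on edge on the floor of a rack slot, upright within 0.14 rad, facing along the rack, at rest (all of step 4 and angle between die1's own z axis and vertical between 1.43 and 1.71 rad and x of die1 in the frame of rack between -0.03 and 0.03 m and y of die1 in the frame of rack between -0.085 and 0.085 m and z of die1 in the frame of rack between 0.028 and 0.062 m and angle between the z axis of each of die1, die2, die3, die4 and the y axis of rack, either way round below 0.3 rad and linear speed of each of die1, die2, die3, die4 below 0.02 m/s and angle between die2's own z axis and vertical between 1.43 and 1.71 rad and x of die2 in the frame of rack between -0.03 and 0.03 m and y of die2 in the frame of rack between -0.085 and 0.085 m and z of die2 in the frame of rack between 0.028 and 0.062 m and angle between die3's own z axis and vertical between 1.43 and 1.71 rad and x of die3 in the frame of rack between -0.03 and 0.03 m and y of die3 in the frame of rack between -0.085 and 0.085 m and z of die3 in the frame of rack between 0.028 and 0.062 m and angle between die4's own z axis and vertical between 1.43 and 1.71 rad and x of die4 in the frame of rack between -0.03 and 0.03 m and y of die4 in the frame of rack between -0.085 and 0.085 m and z of die4 in the frame of rack between 0.028 and 0.062 m); the robot touches nothing.
It fails at once if one of the other things on the bench (scissors, hot knife, cup, jar, spool, tape) is knocked away by more than 4 cm (distance of any of scissors, hot_knife, wool_cup, bead_jar, spool, tape from where it was at the start of the episode above 0.04 m).
Of die1, die2, die3, die4 only 2 to 4 are there at a start; the rules pass over those that are not, and their reading is None.
At some moment in a run one of square_die, cork, pad may be knocked a few centimetres aside while the robot is not near it.
Once in a run the grip may slacken for a moment while it holds something.
It also fails if it takes over 210 s, if anything falls off the work surface, if the arm or the gripper's body presses on something with over 40 N, if the wrist force passes 120 N, or if a joint passes its speed limit or range.

## Working session

There is one attempt and no reset: what is moved stays moved. The work goes in short steps, Python scripts to look and compute and a tool call to move; the robot and the scene stay as the last step left them, time stands still between calls to the robot, and variables do not carry over. Pictures are saved under pics/ and viewed, at most 14 in all, crops included, and the job is handed in when it is done.

Besides the shell and the picture viewer there is one more tool, called after ">>>" in YAML: its name, and indented under it one key for each argument. step_arm: Moves the arm, as the interface text tells. Its arguments: {"type":"object","properties":{"moves":{"type":"array","items":{"type":"object","properties":{"tx":{"type":"number"},"ty":{"type":"number"},"tz":{"type":"number"},"ax":{"type":"number"},"ay":{"type":"number"},"az":{"type":"number"}}}},"gripper":{"type":"number"},"newtons":{"type":"number"}},"required":["moves"]}

```bash
mkdir -p pics; ls
cat > h.py <<'E'
import numpy as np, cv2, json
from rig import r, eyes, workorder
def grab(n, name=None):
    info=eyes.camera_info(n); p,d=eyes.grab_frame(n)
    if name:
        cv2.imwrite(f'pics/{name}.png',cv2.cvtColor(p,cv2.COLOR_RGB2BGR))
        np.savez(f'pics/{name}.npz',p=p,d=d,K=info['intrinsics'],k1=info['k1'],T=info['cam_to_world'])
    return p,d,info
def load(name):
    z=np.load(f'pics/{name}.npz'); return z['p'],z['d'],dict(intrinsics=z['K'],k1=float(z['k1']),cam_to_world=z['T'])
def rays(uv,info):
    K=np.array(info['intrinsics']);uv=np.atleast_2d(np.asarray(uv,float))
    s=cv2.undistortPoints(uv[:,None],K,np.array([info['k1'],0,0,0.]))[:,0]
    T=np.array(info['cam_to_world'])
    d=np.c_[s[:,0],-s[:,1],-np.ones(len(s))]@T[:3,:3].T
    return T[:3,3],d
def onplane(uv,z,info):
    o,d=rays(uv,info); return o+d*((z-o[2])/d[:,2])[:,None]
def cloud(d,info):
    v,u=np.mgrid[:d.shape[0],:d.shape[1]]
    o,dr=rays(np.c_[u.ravel(),v.ravel()],info)
    P=o+dr*d.ravel()[:,None]; P[d.ravel()==0]=np.nan
    return P.reshape(*d.shape,3)
E
python3 - <<'E'
from h import *
for n in('scene','top','wrist'):
    p,d,i=grab(n,n+'0'); print(n,np.round(i['cam_to_world'],2).tolist(),np.round(i['intrinsics'],1).tolist(),i['k1'],(d==0).mean())
s=r.sense();print({k:np.round(v,3).tolist() for k,v in s.items()})
E
```

```text
pics
scene [[0.3, -0.8, 0.52, 1056.02], [0.96, 0.25, -0.15, -166.45], [-0.01, 0.54, 0.84, 917.12], [0.0, 0.0, 0.0, 1.0]] [[377.6, 0.0, 313.3], [0.0, 377.6, 207.4], [0.0, 0.0, 1.0]] -0.0452249461698156 0.00405859375
top [[0.03, 0.97, -0.22, 191.43], [-1.0, 0.03, 0.0, -21.68], [0.01, 0.22, 0.97, 1582.49], [0.0, 0.0, 0.0, 1.0]] [[479.2, 0.0, 317.5], [0.0, 479.2, 199.0], [0.0, 0.0, 1.0]] 0.04856400936774426 0.00382421875
wrist [[0.42, -0.86, -0.27, 192.59], [0.91, 0.4, 0.13, 599.08], [-0.0, -0.3, 0.95, 374.33], [0.0, 0.0, 0.0, 1.0]] [[322.1, 0.0, 313.7], [0.0, 322.1, 201.9], [0.0, 0.0, 1.0]] -0.020455463197478423 0.004
{'clock': 0.15, 'qpos': [1.133, 0.354, 1.634, -0.0, 1.155, -0.002], 'qvel': [-0.0, -0.002, -0.003, 0.0, 0.0, 0.001], 'joint_efforts': [0.002, -60.565, -34.234, 0.0, 0.006, 0.0], 'eef_pos': [263.717, 566.297, 255.712], 'tcp_rot': [-3.141, 0.0, 2.706], 'contact_force': [0.169, -0.701, -0.354], 'wrist_torque': [-0.021, 0.046, -0.008], 'grasp_force': 0.0, 'opening': 1.001}
```

View pics/top0.png

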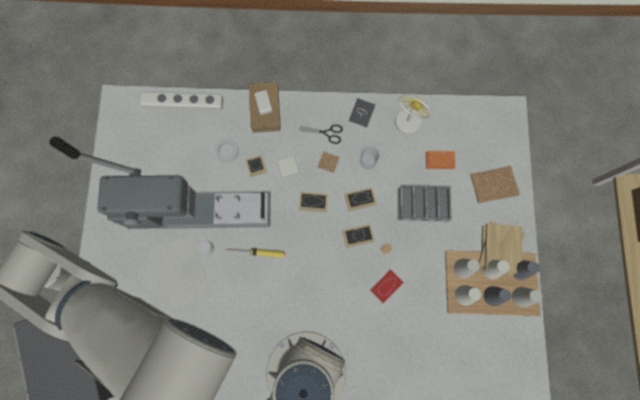

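View pics/scene0.png

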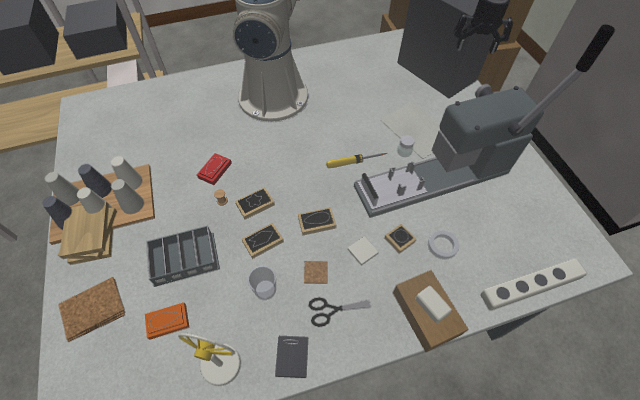

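The top view shows three long dies at (313,202), (360,199) and (358,236). The square die is at (256,165), the pad at (289,167), the cork at (328,161), the rack at (424,203) and the drawn-out tray at (240,208). The red box (387,287), the orange box (440,160) and the dark grey pad (362,112) are look-alikes with no plywood rim and black rubber, so I leave them out.

```bash
cat >> h.py <<'E'
def blob(p,seed,win,thr=22):
    """mask of what differs from the bench colour, component at seed"""
    u,v=seed;x0,y0=max(u-win,0),max(v-win,0)
    lab=cv2.cvtColor(p,cv2.COLOR_RGB2LAB).astype(float)
    bg=np.median(lab[y0:v+win,x0:u+win].reshape(-1,3),0) if BG is None else BG
    m=(np.linalg.norm(lab-bg,axis=2)>thr).astype(np.uint8)
    m=cv2.morphologyEx(m,cv2.MORPH_CLOSE,np.ones((5,5)))
    n,l=cv2.connectedComponents(m)
    c=l[v,u]
    mm=(l==c).astype(np.uint8) if c else m*0
    return mm
BG=None
def rect(mask,z,info):
    c=max(cv2.findContours(mask,cv2.RETR_EXTERNAL,cv2.CHAIN_APPROX_NONE)[0],key=cv2.contourArea)[:,0].astype(float)
    P=onplane(c,z,info)[:,:2].astype(np.float32)
    (cx,cy),(w,h),a=cv2.minAreaRect(P)
    return np.round([cx,cy,w,h,a],1)
E
python3 - <<'E'
from h import *
top=dict(L1=(313,202),L2=(360,199),L3=(358,236),sq=(256,165),pad=(289,167),cork=(328,161))
sc=dict(L1=(318,220),L2=(263,239),L3=(255,202),sq=(400,237),pad=(363,250),cork=(316,271))
zt=dict(L1=18,L2=18,L3=18,sq=18,pad=12,cork=8)
for nm,S in(('top0',top),('scene0',sc)):
    p,d,i=load(nm);C=cloud(d,i)
    for k,s in S.items():
        m=blob(p,s,30,14 if k=='pad' else 22)
        zz=np.nanmedian(C[m>0][:,2]); print(nm,k,m.sum(),rect(m,zt[k],i) if m.sum()>10 else 0,'depth z',zz.round(1))
    for k,s in (dict(rack=(424,203),lip=(268,209),pocket=(232,208)) if nm=='top0' else dict(rack=(182,255),lip=(366,192),pocket=(398,182))).items():
        print(k,np.round(C[s[1],s[0]],0))
E
```

```text
top0 L1 452 [540.6  -7.3  89.5  58.6  87. ] depth z 22.2
top0 L2 472 [ 553.  -164.2   58.8   94.3   15.9] depth z 21.7
top0 L3 473 [ 429.7 -158.5   55.9   93.4   13.8] depth z 22.2
top0 sq 275 [659.7 190.5  61.2  54.4  19.1] depth z 21.5
top0 pad 137 [661.7  81.9  50.3  48.5  19.1] depth z 10.4
top0 cork 292 [683.3 -55.2  60.7  60.7  70.6] depth z 7.3
rack [ 541. -375.   33.]
lip [509. 140.  27.]
pocket [509. 259.  27.]
scene0 L1 750 [550.4  -9.6  97.3  69.   86.2] depth z 21.8
scene0 L2 818 [ 564.  -166.5   68.6   97.6   15. ] depth z 22.1
scene0 L3 707 [ 439.9 -159.9   71.1   99.6   14.1] depth z 21.6
scene0 sq 526 [669.4 186.7  64.4  67.5  19.3] depth z 19.6
scene0 pad 489 [670.4  79.8  63.8  62.   18.6] depth z 10.9
scene0 cork 551 [689.1 -56.3  60.2  60.9  72.6] depth z 7.1
rack [ 551. -376.   33.]
lip [511. 150.  35.]
pocket [503. 254.  29.]
```

>>> step_arm:
  moves:
    - {"tz": -1}
    - {"tz": -1}
    - {"tz": -1}
    - {"tz": -1}
    - {"az": 0}

```text
schema error: expected keys tx, ty, tz, ax, ay, az
```

>>> step_arm:
  moves:
    - {"tx": 0,"ty": 0,"tz": -1,"ax": 0,"ay": 0,"az": -0.093}
    - {"tx": 0,"ty": 0,"tz": -1,"ax": 0,"ay": 0,"az": -0.093}
    - {"tx": 0,"ty": 0,"tz": -1,"ax": 0,"ay": 0,"az": -0.093}
    - {"tx": 0,"ty": -1,"tz": -1,"ax": 0,"ay": 0,"az": 0}
    - {"tx": 0,"ty": -1,"tz": -1,"ax": 0,"ay": 0,"az": 0}

```text
clock: 0.78
eef_pos: [263.8, 515.9, 381.6]
tcp_rot: [-3.141, -0.0, -3.139]
contact_force: [0.6, 0.5, -0.1]
opening: 1.001
grasp_force: 0.0
```

>>> step_arm:
  moves:
    - {"tx": 0,"ty": -1,"tz": 0,"ax": 0,"ay": 0,"az": 0}
    - {"tx": 0,"ty": -1,"tz": 0,"ax": 0,"ay": 0,"az": 0}
    - {"tx": 0,"ty": -1,"tz": 0,"ax": 0,"ay": 0,"az": 0}
    - {"tx": 0,"ty": -1,"tz": 0,"ax": 0,"ay": 0,"az": 0}
    - {"tx": 0,"ty": -1,"tz": 0,"ax": 0,"ay": 0,"az": 0}

```text
clock: 1.4
eef_pos: [264.1, 390.5, 381.1]
tcp_rot: [-3.141, -0.0, -3.139]
contact_force: [-0.2, -0.2, -0.0]
opening: 1.001
grasp_force: 0.0
```

>>> step_arm:
  moves:
    - {"tx": 0,"ty": -1,"tz": 0,"ax": 0,"ay": 0,"az": 0}
    - {"tx": 0,"ty": -1,"tz": 0,"ax": 0,"ay": 0,"az": 0}
    - {"tx": 0,"ty": -1,"tz": 0,"ax": 0,"ay": 0,"az": 0}
    - {"tx": -1,"ty": -1,"tz": 0,"ax": 0,"ay": 0,"az": 0}
    - {"tx": -1,"ty": -1,"tz": 0,"ax": 0,"ay": 0,"az": 0}

```text
clock: 2.02
eef_pos: [314.9, 265.1, 381.5]
tcp_rot: [3.141, 0.001, -3.139]
contact_force: [-0.9, 0.3, 1.0]
opening: 1.003
grasp_force: 0.0
```

>>> step_arm:
  moves:
    - {"tx": -1,"ty": -1,"tz": 0,"ax": 0,"ay": 0,"az": 0}
    - {"tx": -1,"ty": -1,"tz": 0,"ax": 0,"ay": 0,"az": 0}
    - {"tx": -1,"ty": -1,"tz": 0,"ax": 0,"ay": 0,"az": 0}
    - {"tx": -1,"ty": -1,"tz": 0,"ax": 0,"ay": 0,"az": 0}
    - {"tx": -1,"ty": -1,"tz": 0,"ax": 0,"ay": 0,"az": 0}

```text
clock: 2.65
eef_pos: [440.3, 140.2, 381.5]
tcp_rot: [3.141, 0.0, -3.139]
contact_force: [0.0, -0.0, -0.9]
opening: 1.0
grasp_force: 0.0
```

>>> step_arm:
  moves:
    - {"tx": -1,"ty": -1,"tz": 0,"ax": 0,"ay": 0,"az": 0}
    - {"tx": -1,"ty": -1,"tz": 0,"ax": 0,"ay": 0,"az": 0}
    - {"tx": -1,"ty": 0,"tz": 0,"ax": 0,"ay": 0,"az": 0}
    - {"tx": -1,"ty": 0,"tz": 0,"ax": 0,"ay": 0,"az": 0}
    - {"tx": 0,"ty": 0,"tz": 0,"ax": 0,"ay": 0,"az": 0}

```text
clock: 3.28
eef_pos: [540.6, 91.3, 380.9]
tcp_rot: [-3.141, -0.0, -3.14]
contact_force: [-0.1, -0.5, 0.0]
opening: 0.998
grasp_force: 0.0
```

Run:
```python
from h import *
p,d,i=grab('wrist','w1'); print(np.round(i['cam_to_world'],2).tolist())
```

```text
[[-0.0, -0.95, -0.3, 462.31], [1.0, -0.0, -0.0, 91.44], [0.0, -0.3, 0.95, 499.68], [0.0, 0.0, 0.0, 1.0]]
```

View pics/w1.png

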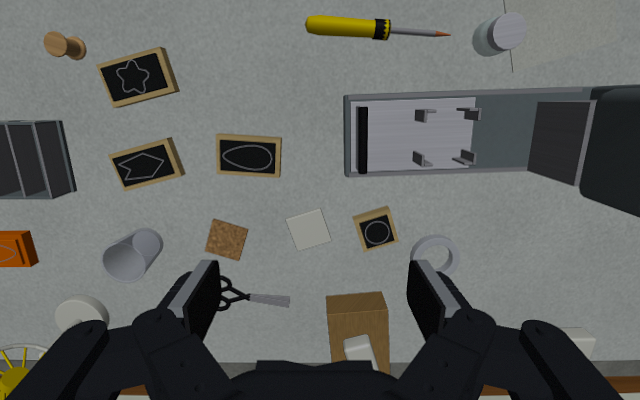

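The wrist view shows the three long dies at (137,77), (147,163) and (249,156) and the square die at (376,229). The pad is at (308,229), the cork at (227,239), the lip bead at (362,140) and the four corner angles near (420,115), (468,113), (420,158) and (466,157). Plywood rims and black rubber confirm the dies. The orange box at (15,249) is not one of them.

```bash
cat >> h.py <<'E'
def dark(p,seed,lim=75,win=45,name=None):
    g=p.max(axis=2); m=(g<lim).astype(np.uint8); k=np.zeros_like(m); u,v=seed
    k[max(0,v-win):v+win,max(0,u-win):u+win]=1; m*=k
    m=cv2.morphologyEx(m,cv2.MORPH_CLOSE,np.ones((5,5)))
    n,l,st,c=cv2.connectedComponentsWithStats(m)
    if n<2: return m
    j=1+np.argmax(st[1:,4]-5*np.hypot(*(c[1:]-seed).T)); return (l==j).astype(np.uint8)
E
python3 - <<'E'
from h import *
p,d,i=load('w1');C=cloud(d,i)
for k,s in dict(D1=(137,77),D2=(147,163),D3=(249,156),sq=(376,229),bead=(362,140)).items():
    m=dark(p,s,60,50 if k!='bead' else 42)
    z=np.nanmedian(C[m>0][:,2]); zz=70.5 if k=='bead' else z
    print(k,m.sum(),'z',z.round(1),rect(m,zz,i))
for k,s in dict(pad=(308,229),cork=(227,239),sq=(376,229),D3=(249,156),D1=(137,77),D2=(147,163)).items():
    m=blob(p,s,40,14 if k=='pad' else 22); z=np.nanmedian(C[m>0][:,2])
    print(k,m.sum(),'z',z.round(1),rect(m,z if k in('pad','cork') else 18,i))
# tray points
for q in [(400,140),(440,135),(362,140),(362,110),(362,170),(424,110),(468,110),(418,156),(464,153),(15,130),(40,130)]: print(q,np.round(C[q[1],q[0]],1))
m=(C[...,2]>60)&(C[...,2]<85)&(C[...,0]>430)&(C[...,0]<570)&(C[...,1]>100)&(C[...,1]<400)
n,l,st,c=cv2.connectedComponentsWithStats(m.astype(np.uint8))
for j in range(1,n):
    if st[j,4]>15: P=C[l==j]; print(st[j],np.nanpercentile(P,3,0).round(1),np.nanpercentile(P,97,0).round(1))
E
```

```text
D1 2046 z 25.0 [ 430.4 -157.9   45.6   82.3   13.5]
D2 1610 z 25.1 [ 554.7 -163.9   44.7   82.9   14.7]
D3 1657 z 25.0 [541.2  -6.6  80.9  45.1  86.1]
sq 763 z 25.1 [661.  191.9  46.2  45.1  18.9]
bead 663 z 75.5 [513.  155.5  86.8  13.2   2.3]
  return np.nanmean(a, axis, out=out, keepdims=keepdims)
Traceback (most recent call last):
  File "h.py", line 37, in rect
    c=max(cv2.findContours(mask,cv2.RETR_EXTERNAL,cv2.CHAIN_APPROX_NONE)[0],key=cv2.contourArea)[:,0].astype(float)
      ~~~^^^^^^^^^^^^^^^^^^^^^^^^^^^^^^^^^^^^^^^^^^^^^^^^^^^^^^^^^^^^^^^^^^^^^^^^^^^^^^^^^^^^^^^
ValueError: max() iterable argument is empty
```

```bash
cat > m.py <<'E'
from h import *
import h
p,d,i=load('w1');C=cloud(d,i)
h.BG=np.median(cv2.cvtColor(p,cv2.COLOR_RGB2LAB)[180:200,290:340].reshape(-1,3).astype(float),0);print(h.BG)
for k,s,t in [('pad',(308,229),10),('cork',(227,239),22),('sq',(376,229),22)]:
    m=blob(p,s,40,t); 
    if m.sum(): z=np.nanmedian(C[m>0][:,2]);print(k,m.sum(),'z',z.round(1),rect(m,z if k!='sq' else 18,i))
for q in [(400,140),(440,135),(362,140),(362,110),(362,170),(424,110),(468,110),(418,156),(464,153),(15,130),(40,130)]: print(q,np.round(C[q[1],q[0]],1))
m=(C[...,2]>58)&(C[...,2]<85)&(C[...,0]>430)&(C[...,0]<570)&(C[...,1]>100)&(C[...,1]<400)
n,l,st,c=cv2.connectedComponentsWithStats(m.astype(np.uint8))
for j in range(1,n):
    if st[j,4]>15: P=C[l==j]; print(st[j],np.nanpercentile(P,3,0).round(1),np.nanpercentile(P,97,0).round(1))
E
python3 m.py
python3 - <<'E'
from h import *
p,_,_=load('w1')
a=cv2.resize(p[85:190,340:600],None,fx=3,fy=3,interpolation=cv2.INTER_CUBIC)
cv2.imwrite('pics/c1.png',a[...,::-1])
E
```

```text
[143. 126. 129.]
pad 1279 z 12.7 [663.5  83.2  62.7  62.   18. ]
cork 1266 z 8.7 [683.4 -54.3  61.1  64.5  71.6]
sq 1391 z 23.9 [659.1 191.3  66.   59.2  19.3]
(400, 140) [516.  216.   31.7]
(440, 135) [508.6 272.4  33.2]
(362, 140) [511.1 154.6  75.8]
(362, 110) [473.4 152.9  76. ]
(362, 170) [550.7 156.3  76.3]
(424, 110) [473.3 233.4  71.2]
(468, 110) [472.9 290.5  70.8]
(418, 156) [534.6 235.2  59.2]
(464, 153) [532.  303.8  47.6]
(15, 130) [ 500.3 -336.4   36.6]
(40, 130) [ 500.1 -295.1   41.7]
[358 106  10  68 642] [471.  149.3  70.9] [552.5 161.6  77.9]
[464 108  18  13 144] [470.3 290.3  59.3] [485.2 306.1  74.9]
[420 110  17  13 111] [473.1 232.8  59.4] [488.2 247.3  74.7]
[459 152  18  14 143] [528.6 292.7  58.7] [544.3 308.   75.2]
[417 154  16  14 118] [531.3 235.   58.6] [546.  249.8  75.1]
```

View pics/c1.png

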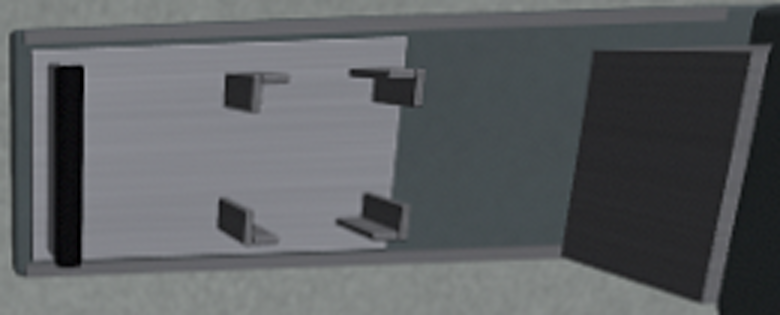

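Head height, sizes (82x46, 46x46, 60x60) and heights all match the text. The crop shows the bead at the left and the four corner angles. The corner centroid and the lip + 115 mm agree on pocket (508.4, 270.5), with the press turned about 2.2°. Next I go to the square die.

>>> step_arm:
  moves:
    - {"tx": -0.96,"ty": 0.8,"tz": 1,"ax": 0,"ay": 0,"az": 0}
    - {"tx": -0.96,"ty": 0.8,"tz": 1,"ax": 0,"ay": 0,"az": 0}
    - {"tx": -0.96,"ty": 0.8,"tz": 1,"ax": 0,"ay": 0,"az": 0}
    - {"tx": -0.96,"ty": 0.8,"tz": 1,"ax": 0,"ay": 0,"az": 0}
    - {"tx": -0.96,"ty": 0.8,"tz": 1,"ax": 0,"ay": 0,"az": 0}

```text
clock: 3.95
eef_pos: [659.4, 192.9, 256.0]
tcp_rot: [-3.142, -0.0, -3.139]
contact_force: [0.7, -0.3, -0.5]
opening: 0.999
grasp_force: 0.0
```

>>> step_arm:
  moves:
    - {"tx": 0,"ty": 0,"tz": 1,"ax": 0,"ay": 0,"az": -0.106}
    - {"tx": 0,"ty": 0,"tz": 1,"ax": 0,"ay": 0,"az": -0.106}
    - {"tx": 0,"ty": 0,"tz": 1,"ax": 0,"ay": 0,"az": 0}
    - {"tx": 0,"ty": 0,"tz": 1,"ax": 0,"ay": 0,"az": 0}
    - {"tx": 0,"ty": 0,"tz": 0.5,"ax": 0,"ay": 0,"az": 0}

```text
clock: 4.58
eef_pos: [658.3, 192.1, 142.9]
tcp_rot: [3.141, -0.002, -2.806]
contact_force: [-0.7, 0.9, 0.3]
opening: 1.002
grasp_force: 0.0
```

Run:
```python
from h import *
p,d,i=grab('wrist','w2'); C=cloud(d,i); print(r.sense()['eef_pos'],r.sense()['tcp_rot'])
o,dd=0,0
import numpy as np
# project expected centre
g=p.max(2)<60
m=((C[...,2]>20)&(C[...,2]<29)&(np.hypot(C[...,0]-661,C[...,1]-192)<45)&g).astype(np.uint8)
print(m.sum(),rect(m,24,i), np.nanmedian(C[m>0][:,2]))
```

```text
[658.02684311 192.03918076 141.77060381] [ 3.14139199e+00 -3.09726128e-03 -2.80594928e+00]
2939 [661.8 192.   45.3  45.6  19.2] 24.967789371248813
```

View pics/w2.png

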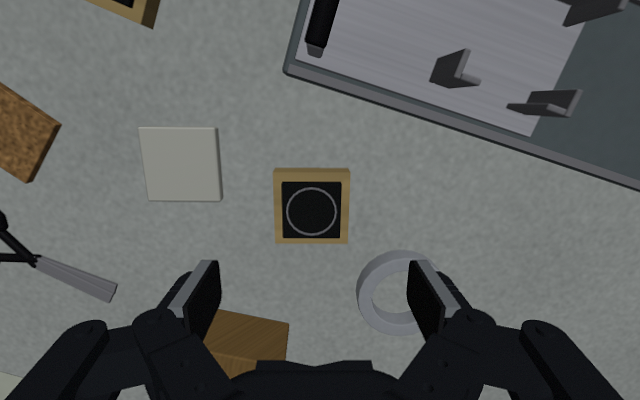

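The square die is centred at (312,207), aligned with the fingers, and nothing lies in the fingers' way. I descend and grip.

>>> step_arm:
  moves:
    - {"tx": -0.07,"ty": -0.025,"tz": 1,"ax": 0,"ay": 0,"az": 0}
    - {"tx": -0.07,"ty": -0.025,"tz": 1,"ax": 0,"ay": 0,"az": 0}
    - {"tx": 0,"ty": 0,"tz": 1,"ax": 0,"ay": 0,"az": 0}
    - {"tx": 0,"ty": 0,"tz": 1,"ax": 0,"ay": 0,"az": 0}
    - {"tx": 0,"ty": 0,"tz": 0.58,"ax": 0,"ay": 0,"az": 0}

```text
clock: 5.25
eef_pos: [663.2, 192.4, 29.1]
tcp_rot: [3.142, -0.0, -2.806]
contact_force: [-0.3, -0.6, 0.4]
opening: 0.991
grasp_force: 0.0
```

>>> step_arm:
  moves:
    - {"tx": 0,"ty": 0,"tz": 0,"ax": 0,"ay": 0,"az": 0}
    - {"tx": 0,"ty": 0,"tz": 0,"ax": 0,"ay": 0,"az": 0}
    - {"tx": 0,"ty": 0,"tz": 0,"ax": 0,"ay": 0,"az": 0}
    - {"tx": 0,"ty": 0,"tz": 0,"ax": 0,"ay": 0,"az": 0}
    - {"tx": 0,"ty": 0,"tz": 0,"ax": 0,"ay": 0,"az": 0}
  gripper: 0
  newtons: 50

```text
clock: 5.88
eef_pos: [664.3, 192.8, 30.6]
tcp_rot: [-3.141, 0.002, -2.806]
contact_force: [-0.9, 0.4, 6.8]
opening: 0.683
grasp_force: 54.3
```

>>> step_arm:
  moves:
    - {"tx": 0,"ty": 0,"tz": -0.5,"ax": 0,"ay": 0,"az": 0}
    - {"tx": 0,"ty": 0,"tz": -1,"ax": 0,"ay": 0,"az": 0}
    - {"tx": 0,"ty": 0,"tz": -1,"ax": 0,"ay": 0,"az": 0}
    - {"tx": 0,"ty": 0,"tz": -1,"ax": 0,"ay": 0,"az": 0}
    - {"tx": 0,"ty": 0,"tz": -1,"ax": 0,"ay": 0,"az": 0.0945}

```text
clock: 6.5
eef_pos: [663.4, 192.5, 143.3]
tcp_rot: [3.142, 0.0, -2.957]
contact_force: [0.3, -0.9, -0.4]
opening: 0.686
grasp_force: 53.7
```

>>> step_arm:
  moves:
    - {"tx": 0,"ty": 0,"tz": 0,"ax": 0,"ay": 0,"az": 0.0945}
    - {"tx": 0.75,"ty": 0.4,"tz": 0,"ax": 0,"ay": 0,"az": 0}
    - {"tx": 0.75,"ty": 0.4,"tz": 0,"ax": 0,"ay": 0,"az": 0}
    - {"tx": 0.75,"ty": 0.4,"tz": 0,"ax": 0,"ay": 0,"az": 0}
    - {"tx": 0.75,"ty": 0.4,"tz": 0,"ax": 0,"ay": 0,"az": 0}

```text
clock: 7.12
eef_pos: [585.6, 230.3, 141.9]
tcp_rot: [3.142, -0.0, -3.103]
contact_force: [0.2, 0.4, -1.6]
opening: 0.682
grasp_force: 53.7
```

>>> step_arm:
  moves:
    - {"tx": 0.75,"ty": 0.44,"tz": 0,"ax": 0,"ay": 0,"az": 0}
    - {"tx": 0.75,"ty": 0.44,"tz": 0,"ax": 0,"ay": 0,"az": 0}
    - {"tx": 0.75,"ty": 0.43,"tz": 0,"ax": 0,"ay": 0,"az": 0}
    - {"tx": 0.75,"ty": 0.43,"tz": 0,"ax": 0,"ay": 0,"az": 0}
    - {"tx": 0,"ty": 0,"tz": 0,"ax": 0,"ay": 0,"az": 0}

```text
clock: 7.75
eef_pos: [508.7, 270.9, 141.8]
tcp_rot: [-3.141, -0.001, -3.101]
contact_force: [0.5, 0.2, -0.6]
opening: 0.684
grasp_force: 53.7
```

Run:
```python
from h import *
s=r.sense();print(np.round(s['eef_pos'],1),np.round(s['tcp_rot'],3),s['opening'])
p,d,i=grab('wrist','w3'); C=cloud(d,i)
x,y,z=s['eef_pos']
m=((np.abs(C[...,2]-(z-6))<8)&(np.hypot(C[...,0]-x,C[...,1]-y)<45)&(p.max(2)<60)).astype(np.uint8)
m=cv2.morphologyEx(m,cv2.MORPH_OPEN,np.ones((3,3)))
if m.sum()>50: zz=np.nanmedian(C[m>0][:,2]);print('held',m.sum(),rect(m,zz,i),zz)
m=(C[...,2]>58)&(C[...,2]<85)&(C[...,0]>430)&(C[...,0]<570)&(C[...,1]>100)&(C[...,1]<400)
n,l,st,c=cv2.connectedComponentsWithStats(m.astype(np.uint8))
for j in range(1,n):
    if st[j,4]>15: P=C[l==j]; print(st[j],np.nanpercentile(P,3,0).round(1),np.nanpercentile(P,97,0).round(1))
```

```text
[508.7 270.9 141.8] [-3.141e+00 -1.000e-03 -3.101e+00] 0.6840134497864696
held 9550 [505.9 271.2  46.4  45.3   2.3] 136.24187347691182
[ 110  156   50  138 3839] [469.3 151.8  59.3] [552.7 162.7  77.1]
[251 167  30  31 486] [472.  233.1  60.1] [487.1 248.   74.3]
[346 167  29  31 482] [469.7 290.6  59.6] [484.1 306.   74.5]
```

View pics/w3.png

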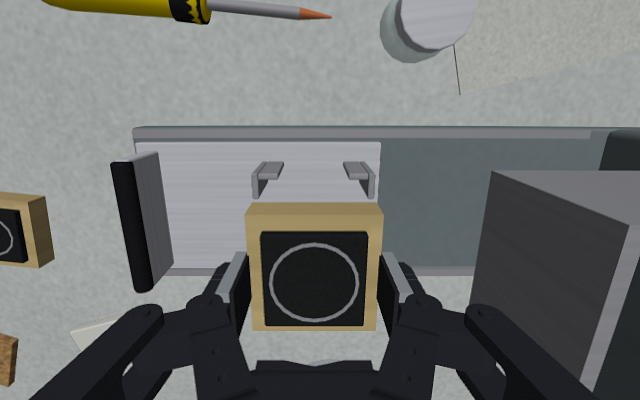

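The held die is centred between the fingers at (314,282). I need to shift it +2.3 mm in x and -1.1 mm in y before lowering.

>>> step_arm:
  moves:
    - {"tx": -0.09,"ty": -0.045,"tz": 0.5,"ax": 0,"ay": 0,"az": 0}
    - {"tx": 0,"ty": 0,"tz": 0.7,"ax": 0,"ay": 0,"az": 0}
    - {"tx": 0,"ty": 0,"tz": 0.8,"ax": 0,"ay": 0,"az": 0}
    - {"tx": 0,"ty": 0,"tz": 0.7,"ax": 0,"ay": 0,"az": 0}
    - {"tx": 0,"ty": 0,"tz": 0.47,"ax": 0,"ay": 0,"az": 0}

```text
clock: 8.43
eef_pos: [512.2, 268.6, 60.8]
tcp_rot: [-3.141, -0.002, -3.103]
contact_force: [-5.0, -1.6, 66.5]
opening: 0.684
grasp_force: 62.3
```

>>> step_arm:
  moves:
    - {"tx": 0,"ty": 0,"tz": 0,"ax": 0,"ay": 0,"az": 0}
    - {"tx": 0,"ty": 0,"tz": 0,"ax": 0,"ay": 0,"az": 0}

```text
clock: 8.68
eef_pos: [512.8, 269.1, 62.4]
tcp_rot: [-3.142, -0.0, -3.103]
contact_force: [0.2, 0.2, -0.9]
opening: 0.686
grasp_force: 56.4
```

>>> step_arm:
  moves:
    - {"tx": 0,"ty": 0,"tz": 0,"ax": 0,"ay": 0,"az": 0}
    - {"tx": 0,"ty": 0,"tz": 0,"ax": 0,"ay": 0,"az": 0}
    - {"tx": 0,"ty": 0,"tz": 0,"ax": 0,"ay": 0,"az": 0}
    - {"tx": 0,"ty": 0,"tz": -0.6,"ax": 0,"ay": 0,"az": 0}
    - {"tx": 0,"ty": 0,"tz": -1,"ax": 0,"ay": 0,"az": 0}
  gripper: 1

```text
clock: 9.3
eef_pos: [512.3, 268.9, 103.2]
tcp_rot: [-3.141, -0.001, -3.103]
contact_force: [0.6, 0.7, 0.5]
opening: 1.004
grasp_force: 0.0
```

>>> step_arm:
  moves:
    - {"tx": 0,"ty": 0,"tz": -1,"ax": 0,"ay": 0,"az": 0}
    - {"tx": 0,"ty": 0,"tz": -1,"ax": 0,"ay": 0,"az": 0}
    - {"tx": 0,"ty": 0,"tz": -1,"ax": 0,"ay": 0,"az": 0}
    - {"tx": 0,"ty": 0,"tz": -1,"ax": 0,"ay": 0,"az": 0}
    - {"tx": 0,"ty": 0,"tz": 0,"ax": 0,"ay": 0,"az": 0}

```text
clock: 9.93
eef_pos: [513.8, 269.8, 205.4]
tcp_rot: [3.14, 0.004, -3.103]
contact_force: [0.5, 0.2, -0.8]
opening: 1.0
grasp_force: 0.0
```

```bash
cat > look.py <<'E'
from h import *
import sys,h
def corners(C):
    m=(C[...,2]>58)&(C[...,2]<85)&(C[...,0]>430)&(C[...,0]<570)&(C[...,1]>200)&(C[...,1]<400)
    n,l,st,c=cv2.connectedComponentsWithStats(m.astype(np.uint8))
    for j in range(1,n):
        if st[j,4]>40: P=C[l==j]; print('corner',np.nanpercentile(P,2,0).round(1),np.nanpercentile(P,98,0).round(1))
def obj(C,p,i,kind,x,y,z,rad=55):
    """top face at height z near x,y"""
    lab=cv2.cvtColor(p,cv2.COLOR_RGB2LAB).astype(float)
    sel={'dark':p.max(2)<60,'cork':(lab[...,2]>140),'pad':(p.min(2)>125)}[kind]
    m=((np.abs(C[...,2]-z)<5)&(np.hypot(C[...,0]-x,C[...,1]-y)<rad)&sel).astype(np.uint8)
    m=cv2.morphologyEx(m,cv2.MORPH_OPEN,np.ones((3,3)))
    n,l,st,c=cv2.connectedComponentsWithStats(m)
    if n<2: print('none');return
    m=(l==1+np.argmax(st[1:,4])).astype(np.uint8)
    zz=np.nanmedian(C[m>0][:,2]); print(kind,m.sum(),rect(m,zz,i),'z',zz.round(1))
def shot(name):
    s=r.sense();print(round(s['clock'],2),np.round(s['eef_pos'],1),np.round(s['tcp_rot'],3),round(s['opening'],3))
    p,d,i=grab('wrist',name);return p,cloud(d,i),i
E
python3 - <<'E'
from look import *
p,C,i=shot('w4'); corners(C); obj(C,p,i,'dark',508,270,55.5)
obj(C,p,i,'pad',663.5,83.2,12.5); obj(C,p,i,'cork',683.4,-54.3,8.5)
E
```

```text
9.93 [513.8 269.8 205.4] [ 3.14   0.004 -3.103] 1.0
corner [471.8 232.8  58.8] [487.2 248.2  74.6]
corner [469.6 290.6  58.5] [484.4 306.4  74.7]
corner [530.1 235.4  59.3] [545.5 250.8  74.5]
corner [527.4 293.5  58.9] [543.4 308.6  74.5]
dark 1281 [510.9 269.4  35.   35.   46.8] z 55.5
pad 1541 [655.8  81.4  47.   60.6  19.6] z 12.9
cork 2250 [681.8 -52.7  61.4  63.9  71. ] z 8.8
```

View pics/w4.png

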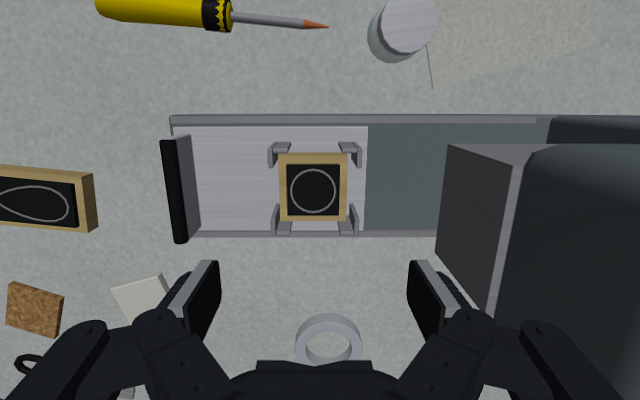

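The square die sits flat in the pocket between the angles, at (313,190). Its top reads 55.5 and it is about 3.5 mm off centre, inside the 7 mm limit. Next is the cork.

>>> step_arm:
  moves:
    - {"tx": -0.45,"ty": -0.94,"tz": 0,"ax": 0,"ay": 0,"az": 0}
    - {"tx": -0.45,"ty": -0.94,"tz": 0,"ax": 0,"ay": 0,"az": 0}
    - {"tx": -0.45,"ty": -0.94,"tz": 0,"ax": 0,"ay": 0,"az": 0}
    - {"tx": -0.45,"ty": -0.94,"tz": 0,"ax": 0,"ay": 0,"az": 0}
    - {"tx": -0.45,"ty": -0.94,"tz": 0,"ax": 0,"ay": 0,"az": 0}

```text
clock: 10.6
eef_pos: [573.0, 152.9, 201.4]
tcp_rot: [-3.141, -0.002, -3.103]
contact_force: [0.3, -0.5, 0.6]
opening: 1.0
grasp_force: 0.0
```

>>> step_arm:
  moves:
    - {"tx": -0.45,"ty": -0.94,"tz": 0.3,"ax": 0,"ay": 0,"az": 0}
    - {"tx": -0.45,"ty": -0.94,"tz": 0.3,"ax": 0,"ay": 0,"az": 0}
    - {"tx": -0.45,"ty": -0.94,"tz": 0.3,"ax": 0,"ay": 0,"az": 0}
    - {"tx": -0.45,"ty": -0.94,"tz": 0.3,"ax": 0,"ay": 0,"az": 0}
    - {"tx": -0.45,"ty": -0.94,"tz": 0.3,"ax": 0,"ay": 0,"az": 0}

```text
clock: 11.22
eef_pos: [633.7, 37.8, 163.6]
tcp_rot: [-3.142, -0.002, -3.103]
contact_force: [0.1, 0.6, 0.2]
opening: 1.001
grasp_force: 0.0
```

>>> step_arm:
  moves:
    - {"tx": -0.45,"ty": -0.94,"tz": 0.3,"ax": 0,"ay": 0,"az": 0}
    - {"tx": -0.45,"ty": -0.95,"tz": 0.3,"ax": 0,"ay": 0,"az": 0}
    - {"tx": -0.45,"ty": -0.95,"tz": 0.3,"ax": 0,"ay": 0,"az": 0.116}
    - {"tx": -0.8,"ty": -0.7,"tz": 0.3,"ax": 0,"ay": 0,"az": 0.116}
    - {"tx": 0,"ty": 0,"tz": 0,"ax": 0,"ay": 0,"az": 0}

```text
clock: 11.85
eef_pos: [688.5, -53.1, 133.9]
tcp_rot: [-3.141, -0.001, 2.813]
contact_force: [-0.3, 0.3, 0.1]
opening: 1.001
grasp_force: 0.0
```

Run:
```python
from look import *
p,C,i=shot('w5'); obj(C,p,i,'cork',683.4,-54.3,8.5); obj(C,p,i,'pad',663.5,83.2,12.5)
```

```text
11.85 [688.5 -53.1 133.9] [-3.141e+00 -1.000e-03  2.813e+00] 1.001
cork 5430 [683.9 -54.6  59.4  59.5  71.1] z 8.9
pad 6495 [663.4  82.9  58.6  58.   19. ] z 13.2
```

>>> step_arm:
  moves:
    - {"tx": 0.08,"ty": -0.06,"tz": 1,"ax": 0,"ay": 0,"az": 0}
    - {"tx": 0.08,"ty": -0.06,"tz": 1,"ax": 0,"ay": 0,"az": 0}
    - {"tx": 0,"ty": 0,"tz": 1,"ax": 0,"ay": 0,"az": 0}
    - {"tx": 0,"ty": 0,"tz": 0.8,"ax": 0,"ay": 0,"az": 0}
    - {"tx": 0,"ty": 0,"tz": 0.44,"ax": 0,"ay": 0,"az": 0}

```text
clock: 12.52
eef_pos: [682.6, -52.3, 28.0]
tcp_rot: [-3.141, -0.001, 2.817]
contact_force: [-0.1, 0.5, 0.2]
opening: 0.998
grasp_force: 0.0
```

>>> step_arm:
  moves:
    - {"tx": 0,"ty": 0,"tz": 0,"ax": 0,"ay": 0,"az": 0}
    - {"tx": 0,"ty": 0,"tz": 0,"ax": 0,"ay": 0,"az": 0}
    - {"tx": 0,"ty": 0,"tz": 0,"ax": 0,"ay": 0,"az": 0}
    - {"tx": 0,"ty": 0,"tz": 0,"ax": 0,"ay": 0,"az": 0}
    - {"tx": 0,"ty": 0,"tz": 0,"ax": 0,"ay": 0,"az": 0}
  gripper: 0
  newtons: 40

```text
clock: 13.15
eef_pos: [686.3, -53.3, 33.1]
tcp_rot: [3.14, 0.007, 2.816]
contact_force: [-0.6, -0.9, 16.2]
opening: 0.001
grasp_force: 8.4
```

>>> step_arm:
  moves:
    - {"tx": 0,"ty": 0,"tz": -0.3,"ax": 0,"ay": 0,"az": 0}
    - {"tx": 0,"ty": 0,"tz": -0.7,"ax": 0,"ay": 0,"az": 0}
    - {"tx": 0,"ty": 0,"tz": -1,"ax": 0,"ay": 0,"az": 0}
    - {"tx": 0,"ty": 0,"tz": -1,"ax": 0,"ay": 0,"az": 0}
    - {"tx": 0,"ty": 0,"tz": -1,"ax": 0,"ay": 0,"az": 0}

```text
clock: 13.78
eef_pos: [683.2, -52.7, 130.9]
tcp_rot: [3.141, 0.001, 2.816]
contact_force: [0.6, 0.3, -0.8]
opening: -0.0
grasp_force: 0.0
```

Run:
```python
from look import *
p,C,i=shot('w6'); x,y,z=r.sense()['eef_pos']
for dz in (-18,-22,-26): obj(C,p,i,'cork',x,y,z+dz)
```

```text
13.78 [683.2 -52.7 130.9] [3.141e+00 1.000e-03 2.816e+00] -0.0
none
none
none
```

The fingers passed over the thin cork because the tips stand higher while open. I check where the cork lies now.

>>> step_arm:
  moves:
    - {"tx": 0,"ty": 0,"tz": 0,"ax": 0,"ay": 0,"az": 0}
    - {"tx": 0,"ty": 0,"tz": 0,"ax": 0,"ay": 0,"az": 0}
    - {"tx": 0,"ty": 0,"tz": 0,"ax": 0,"ay": 0,"az": 0}
    - {"tx": 0,"ty": 0,"tz": 0,"ax": 0,"ay": 0,"az": 0}
  gripper: 0.8

```text
clock: 14.32
eef_pos: [682.8, -52.7, 128.3]
tcp_rot: [-3.141, -0.001, 2.816]
contact_force: [0.8, 0.2, 0.6]
opening: 0.799
grasp_force: 0.0
```

Run:
```python
from look import *
p,C,i=shot('w7'); obj(C,p,i,'cork',683,-54,8.5)
```

```text
14.32 [682.8 -52.7 128.3] [-3.141e+00 -1.000e-03  2.816e+00] 0.799
cork 5532 [683.9 -54.7  59.4  59.1  71.3] z 8.9
```

>>> step_arm:
  moves:
    - {"tx": -0.07,"ty": -0.06,"tz": 1,"ax": 0,"ay": 0,"az": 0}
    - {"tx": 0,"ty": 0,"tz": 1,"ax": 0,"ay": 0,"az": 0}
    - {"tx": 0,"ty": 0,"tz": 1,"ax": 0,"ay": 0,"az": 0}
    - {"tx": 0,"ty": 0,"tz": 0.8,"ax": 0,"ay": 0,"az": 0}
    - {"tx": 0,"ty": 0,"tz": 0.3,"ax": 0,"ay": 0,"az": 0}

```text
clock: 15.0
eef_pos: [683.6, -54.6, 25.0]
tcp_rot: [-3.141, -0.002, 2.816]
contact_force: [-0.8, -0.1, 0.1]
opening: 0.799
grasp_force: 0.0
```

>>> step_arm:
  moves:
    - {"tx": 0,"ty": 0,"tz": 0.06,"ax": 0,"ay": 0,"az": 0}
    - {"tx": 0,"ty": 0,"tz": 0,"ax": 0,"ay": 0,"az": 0}

```text
clock: 15.25
eef_pos: [684.9, -54.7, 25.8]
tcp_rot: [3.141, 0.001, 2.816]
contact_force: [0.4, -0.2, 0.1]
opening: 0.803
grasp_force: 0.0
```

>>> step_arm:
  moves:
    - {"tx": 0,"ty": 0,"tz": 0.06,"ax": 0,"ay": 0,"az": 0}
    - {"tx": 0,"ty": 0,"tz": 0,"ax": 0,"ay": 0,"az": 0}

```text
clock: 15.5
eef_pos: [684.5, -54.7, 24.0]
tcp_rot: [3.141, 0.001, 2.816]
contact_force: [-0.7, -0.8, -0.2]
opening: 0.8
grasp_force: 0.0
```

>>> step_arm:
  moves:
    - {"tx": 0,"ty": 0,"tz": 0.1,"ax": 0,"ay": 0,"az": 0}
    - {"tx": 0,"ty": 0,"tz": 0,"ax": 0,"ay": 0,"az": 0}

```text
clock: 15.75
eef_pos: [684.1, -54.7, 20.9]
tcp_rot: [-3.142, -0.0, 2.816]
contact_force: [0.2, -0.0, -0.3]
opening: 0.804
grasp_force: 0.0
```

>>> step_arm:
  moves:
    - {"tx": 0,"ty": 0,"tz": 0.08,"ax": 0,"ay": 0,"az": 0}
    - {"tx": 0,"ty": 0,"tz": 0,"ax": 0,"ay": 0,"az": 0}

```text
clock: 16.0
eef_pos: [684.2, -54.7, 18.8]
tcp_rot: [-3.142, -0.0, 2.816]
contact_force: [0.7, 0.1, 0.3]
opening: 0.805
grasp_force: 0.0
```

>>> step_arm:
  moves:
    - {"tx": 0,"ty": 0,"tz": 0.06,"ax": 0,"ay": 0,"az": 0}
    - {"tx": 0,"ty": 0,"tz": 0,"ax": 0,"ay": 0,"az": 0}

```text
clock: 16.25
eef_pos: [684.4, -54.7, 17.9]
tcp_rot: [3.142, 0.0, 2.816]
contact_force: [-0.9, -0.9, 4.8]
opening: 0.803
grasp_force: 2.0
```

>>> step_arm:
  moves:
    - {"tx": 0,"ty": 0,"tz": -0.1,"ax": 0,"ay": 0,"az": 0}
    - {"tx": 0,"ty": 0,"tz": 0,"ax": 0,"ay": 0,"az": 0}

```text
clock: 16.5
eef_pos: [684.4, -54.7, 20.2]
tcp_rot: [3.142, 0.0, 2.816]
contact_force: [0.6, -0.2, -0.7]
opening: 0.798
grasp_force: 0.0
```

>>> step_arm:
  moves:
    - {"tx": 0,"ty": 0,"tz": 0,"ax": 0,"ay": 0,"az": 0}
    - {"tx": 0,"ty": 0,"tz": 0,"ax": 0,"ay": 0,"az": 0}
    - {"tx": 0,"ty": 0,"tz": 0,"ax": 0,"ay": 0,"az": 0}
  gripper: 0
  newtons: 40

```text
clock: 16.88
eef_pos: [684.6, -54.7, 20.3]
tcp_rot: [3.141, 0.001, 2.816]
contact_force: [-0.4, 0.4, 5.0]
opening: 0.692
grasp_force: 31.3
```

>>> step_arm:
  moves:
    - {"tx": 0,"ty": 0,"tz": -0.4,"ax": 0,"ay": 0,"az": 0}
    - {"tx": 0,"ty": 0,"tz": -1,"ax": 0,"ay": 0,"az": 0}
    - {"tx": 0,"ty": 0,"tz": -1,"ax": 0,"ay": 0,"az": 0}
    - {"tx": 0,"ty": 0,"tz": -1,"ax": 0,"ay": 0,"az": -0.116}
    - {"tx": 0,"ty": 0,"tz": -1,"ax": 0,"ay": 0,"az": -0.116}

```text
clock: 17.5
eef_pos: [684.1, -54.7, 131.1]
tcp_rot: [3.142, -0.0, -3.097]
contact_force: [-0.1, 0.8, -0.4]
opening: 0.69
grasp_force: 48.3
```

>>> step_arm:
  moves:
    - {"tx": 0.467,"ty": 0.947,"tz": -0.2,"ax": 0,"ay": 0,"az": 0}
    - {"tx": 0.467,"ty": 0.947,"tz": -0.2,"ax": 0,"ay": 0,"az": 0}
    - {"tx": 0.467,"ty": 0.947,"tz": -0.2,"ax": 0,"ay": 0,"az": 0}
    - {"tx": 0.467,"ty": 0.947,"tz": -0.2,"ax": 0,"ay": 0,"az": 0}
    - {"tx": 0.467,"ty": 0.947,"tz": 0,"ax": 0,"ay": 0,"az": 0}

```text
clock: 18.12
eef_pos: [620.4, 63.3, 150.3]
tcp_rot: [3.142, 0.0, -3.103]
contact_force: [0.1, -0.0, 1.4]
opening: 0.686
grasp_force: 48.3
```

>>> step_arm:
  moves:
    - {"tx": 0.467,"ty": 0.947,"tz": 0,"ax": 0,"ay": 0,"az": 0}
    - {"tx": 0.467,"ty": 0.947,"tz": 0,"ax": 0,"ay": 0,"az": 0}
    - {"tx": 0.467,"ty": 0.947,"tz": 0,"ax": 0,"ay": 0,"az": 0}
    - {"tx": 0.467,"ty": 0.947,"tz": 0,"ax": 0,"ay": 0,"az": 0}
    - {"tx": 0.467,"ty": 0.947,"tz": 0,"ax": 0,"ay": 0,"az": 0}

```text
clock: 18.75
eef_pos: [557.1, 179.0, 150.0]
tcp_rot: [-3.142, -0.0, -3.103]
contact_force: [0.1, -0.1, -0.1]
opening: 0.686
grasp_force: 48.3
```

>>> step_arm:
  moves:
    - {"tx": 0.467,"ty": 0.947,"tz": 0,"ax": 0,"ay": 0,"az": 0}
    - {"tx": 0.467,"ty": 0.947,"tz": 0,"ax": 0,"ay": 0,"az": 0}
    - {"tx": 0.467,"ty": 0.947,"tz": 0,"ax": 0,"ay": 0,"az": 0}
    - {"tx": 0.467,"ty": 0.947,"tz": 0,"ax": 0,"ay": 0,"az": 0}
    - {"tx": 0,"ty": 0,"tz": 0,"ax": 0,"ay": 0,"az": 0}

```text
clock: 19.38
eef_pos: [506.5, 272.0, 150.0]
tcp_rot: [-3.142, -0.001, -3.101]
contact_force: [-0.4, -0.8, -0.0]
opening: 0.687
grasp_force: 48.3
```

Run:
```python
from look import *
p,C,i=shot('w8'); x,y,z=r.sense()['eef_pos']
obj(C,p,i,'cork',x,y,z-12); corners(C)
```

```text
19.38 [506.5 272.  150. ] [-3.142e+00 -1.000e-03 -3.101e+00] 0.687
cork 15238 [505.7 272.3  61.2  59.6   2.3] z 138.6
corner [471.8 232.8  58.5] [487.2 248.3  74.6]
corner [469.6 290.4  59.2] [484.6 306.2  74.7]
```

>>> step_arm:
  moves:
    - {"tx": -0.046,"ty": -0.066,"tz": 0.9,"ax": 0,"ay": 0,"az": 0}
    - {"tx": 0,"ty": 0,"tz": 0.9,"ax": 0,"ay": 0,"az": 0}
    - {"tx": 0,"ty": 0,"tz": 0.7,"ax": 0,"ay": 0,"az": 0}
    - {"tx": 0,"ty": 0,"tz": 0.3,"ax": 0,"ay": 0,"az": 0}
    - {"tx": 0,"ty": 0,"tz": 0.08,"ax": 0,"ay": 0,"az": 0}

```text
clock: 20.05
eef_pos: [509.4, 268.4, 77.8]
tcp_rot: [-3.141, -0.0, -3.103]
contact_force: [-0.1, 0.2, -0.2]
opening: 0.691
grasp_force: 48.3
```

>>> step_arm:
  moves:
    - {"tx": 0,"ty": 0,"tz": 0.04,"ax": 0,"ay": 0,"az": 0}
    - {"tx": 0,"ty": 0,"tz": 0,"ax": 0,"ay": 0,"az": 0}

```text
clock: 20.3
eef_pos: [509.7, 268.7, 77.5]
tcp_rot: [3.141, 0.001, -3.103]
contact_force: [0.3, -0.5, 0.0]
opening: 0.688
grasp_force: 48.3
```

>>> step_arm:
  moves:
    - {"tx": 0.02,"ty": 0.05,"tz": 0.06,"ax": 0,"ay": 0,"az": 0}
    - {"tx": 0,"ty": 0,"tz": 0.04,"ax": 0,"ay": 0,"az": 0}
    - {"tx": 0,"ty": 0,"tz": 0,"ax": 0,"ay": 0,"az": 0}

```text
clock: 20.68
eef_pos: [508.9, 270.0, 74.9]
tcp_rot: [3.141, 0.0, -3.103]
contact_force: [-2.6, -0.1, 3.4]
opening: 0.688
grasp_force: 48.7
```

>>> step_arm:
  moves:
    - {"tx": 0,"ty": 0,"tz": 0,"ax": 0,"ay": 0,"az": 0}
    - {"tx": 0,"ty": 0,"tz": 0,"ax": 0,"ay": 0,"az": 0}
    - {"tx": 0,"ty": 0,"tz": 0,"ax": 0,"ay": 0,"az": 0}
    - {"tx": 0,"ty": 0,"tz": -0.6,"ax": 0,"ay": 0,"az": 0}
    - {"tx": 0,"ty": 0,"tz": -1,"ax": 0,"ay": 0,"az": 0}
  gripper: 0.85

```text
clock: 21.3
eef_pos: [508.4, 269.6, 115.0]
tcp_rot: [-3.141, -0.001, -3.103]
contact_force: [0.7, -0.2, 0.4]
opening: 0.849
grasp_force: 0.0
```

>>> step_arm:
  moves:
    - {"tx": 0,"ty": 0,"tz": -1,"ax": 0,"ay": 0,"az": 0}
    - {"tx": 0,"ty": 0,"tz": -1,"ax": 0,"ay": 0,"az": 0}
    - {"tx": 0,"ty": 0,"tz": -1,"ax": 0,"ay": 0,"az": 0}
    - {"tx": 0,"ty": 0,"tz": -1,"ax": 0,"ay": 0,"az": 0}
    - {"tx": 0,"ty": 0,"tz": 0,"ax": 0,"ay": 0,"az": 0}

```text
clock: 21.92
eef_pos: [510.0, 270.4, 217.4]
tcp_rot: [3.14, 0.004, -3.103]
contact_force: [0.5, 0.2, -0.3]
opening: 0.848
grasp_force: 0.0
```

Run:
```python
from look import *
p,C,i=shot('w9'); obj(C,p,i,'cork',508,270,63.5); corners(C);obj(C,p,i,'pad',663.5,83.2,12.5)
```

```text
21.93 [510.  270.4 217.4] [ 3.14   0.004 -3.103] 0.848
cork 4422 [508.3 270.3  60.2  59.4   2.2] z 63.4
corner [471.8 233.2  59.9] [487.1 248.   74.7]
corner [469.5 290.4  60.9] [484.7 306.4  74.6]
corner [479.6 238.8  61.4] [542.2 304.9  73.4]
pad 1717 [658.3  82.4  52.4  60.7  19.3] z 12.9
```

View pics/w9.png

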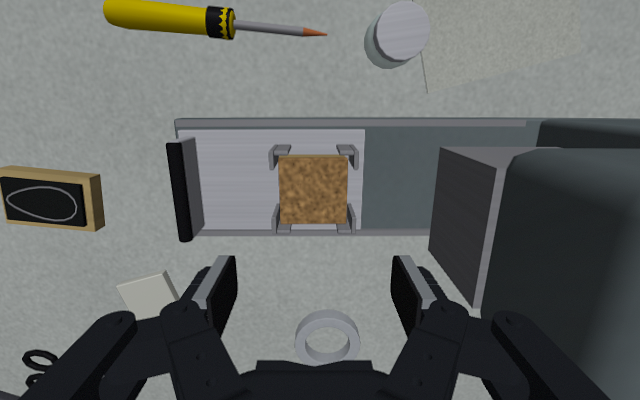

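Cork is flat and centred at (313,189), top 63.4. Next is the pad.

>>> step_arm:
  moves:
    - {"tx": -0.73,"ty": -0.965,"tz": 0.4,"ax": 0,"ay": 0,"az": 0}
    - {"tx": -0.73,"ty": -0.965,"tz": 0.4,"ax": 0,"ay": 0,"az": 0}
    - {"tx": -0.73,"ty": -0.965,"tz": 0.4,"ax": 0,"ay": 0,"az": 0}
    - {"tx": -0.73,"ty": -0.965,"tz": 0.4,"ax": 0,"ay": 0,"az": 0}
    - {"tx": -0.73,"ty": -0.965,"tz": 0.4,"ax": 0,"ay": 0,"az": 0}

```text
clock: 22.6
eef_pos: [604.6, 151.8, 163.1]
tcp_rot: [-3.141, -0.002, -3.103]
contact_force: [1.0, 0.8, 0.5]
opening: 0.854
grasp_force: 0.0
```

>>> step_arm:
  moves:
    - {"tx": -0.73,"ty": -0.965,"tz": 0.5,"ax": 0,"ay": 0,"az": 0}
    - {"tx": -0.73,"ty": -0.965,"tz": 0.5,"ax": 0,"ay": 0,"az": 0}
    - {"tx": -0.73,"ty": -0.965,"tz": 0.5,"ax": 0,"ay": 0,"az": -0.0935}
    - {"tx": 0,"ty": 0,"tz": 0,"ax": 0,"ay": 0,"az": -0.0935}
    - {"tx": 0,"ty": 0,"tz": 0,"ax": 0,"ay": 0,"az": 0}

```text
clock: 23.22
eef_pos: [661.5, 82.2, 125.7]
tcp_rot: [3.141, -0.002, -2.811]
contact_force: [0.7, -0.0, 0.2]
opening: 0.85
grasp_force: 0.0
```

Run:
```python
from look import *
p,C,i=shot('w10'); obj(C,p,i,'pad',663.5,83.2,12.5)
x,y,z=r.sense()['eef_pos'];yw=r.sense()['tcp_rot'][2]
```

```text
23.23 [661.5  82.2 125.7] [ 3.141e+00 -2.000e-03 -2.811e+00] 0.85
pad 5479 [663.3  83.2  57.8  57.7  18.9] z 13.0
```

>>> step_arm:
  moves:
    - {"tx": -0.04,"ty": 0.015,"tz": 1,"ax": 0,"ay": 0,"az": 0}
    - {"tx": 0,"ty": 0,"tz": 1,"ax": 0,"ay": 0,"az": 0}
    - {"tx": 0,"ty": 0,"tz": 1,"ax": 0,"ay": 0,"az": 0}
    - {"tx": 0,"ty": 0,"tz": 0.8,"ax": 0,"ay": 0,"az": 0}
    - {"tx": 0,"ty": 0,"tz": 0.3,"ax": 0,"ay": 0,"az": 0}

```text
clock: 23.9
eef_pos: [662.2, 83.5, 23.3]
tcp_rot: [3.141, -0.002, -2.81]
contact_force: [-0.6, 0.5, -0.5]
opening: 0.852
grasp_force: 0.0
```

>>> step_arm:
  moves:
    - {"tx": 0,"ty": 0,"tz": 0,"ax": 0,"ay": 0,"az": 0}
    - {"tx": 0,"ty": 0,"tz": 0,"ax": 0,"ay": 0,"az": 0}
    - {"tx": 0,"ty": 0,"tz": 0,"ax": 0,"ay": 0,"az": 0}
    - {"tx": 0,"ty": 0,"tz": 0,"ax": 0,"ay": 0,"az": 0}
  gripper: 0
  newtons: 50

```text
clock: 24.4
eef_pos: [663.3, 83.3, 25.0]
tcp_rot: [-3.141, 0.001, -2.809]
contact_force: [-0.3, 0.6, -0.7]
opening: 0.685
grasp_force: 53.9
```

>>> step_arm:
  moves:
    - {"tx": 0,"ty": 0,"tz": -0.5,"ax": 0,"ay": 0,"az": 0}
    - {"tx": 0,"ty": 0,"tz": -1,"ax": 0,"ay": 0,"az": 0}
    - {"tx": 0,"ty": 0,"tz": -1,"ax": 0,"ay": 0,"az": 0}
    - {"tx": 0,"ty": 0,"tz": -1,"ax": 0,"ay": 0,"az": 0.0935}
    - {"tx": 0,"ty": 0,"tz": -1,"ax": 0,"ay": 0,"az": 0.0935}

```text
clock: 25.02
eef_pos: [663.1, 83.3, 138.9]
tcp_rot: [3.142, 0.001, -3.108]
contact_force: [0.4, -0.2, -0.2]
opening: 0.682
grasp_force: 54.0
```

>>> step_arm:
  moves:
    - {"tx": 0.739,"ty": 0.963,"tz": -0.2,"ax": 0,"ay": 0,"az": 0}
    - {"tx": 0.739,"ty": 0.963,"tz": -0.2,"ax": 0,"ay": 0,"az": 0}
    - {"tx": 0.739,"ty": 0.963,"tz": -0.2,"ax": 0,"ay": 0,"az": 0}
    - {"tx": 0.739,"ty": 0.963,"tz": -0.2,"ax": 0,"ay": 0,"az": 0}
    - {"tx": 0.739,"ty": 0.963,"tz": 0,"ax": 0,"ay": 0,"az": 0}

```text
clock: 25.65
eef_pos: [565.8, 200.8, 158.5]
tcp_rot: [3.141, 0.002, -3.103]
contact_force: [-0.4, -0.2, -0.9]
opening: 0.683
grasp_force: 54.0
```

>>> step_arm:
  moves:
    - {"tx": 0.739,"ty": 0.963,"tz": 0,"ax": 0,"ay": 0,"az": 0}
    - {"tx": 0.739,"ty": 0.963,"tz": 0,"ax": 0,"ay": 0,"az": 0}
    - {"tx": 0.739,"ty": 0.963,"tz": 0,"ax": 0,"ay": 0,"az": 0}
    - {"tx": 0,"ty": 0,"tz": 0,"ax": 0,"ay": 0,"az": 0}
    - {"tx": 0,"ty": 0,"tz": 0,"ax": 0,"ay": 0,"az": 0}

```text
clock: 26.28
eef_pos: [508.4, 269.9, 157.7]
tcp_rot: [3.141, 0.001, -3.103]
contact_force: [0.4, -0.5, -0.5]
opening: 0.685
grasp_force: 54.0
```

Run:
```python
from look import *
p,C,i=shot('w11'); x,y,z=r.sense()['eef_pos']
obj(C,p,i,'pad',x,y,z-13); corners(C)
```

```text
26.27 [508.4 269.9 157.7] [ 3.141e+00  1.000e-03 -3.103e+00] 0.685
pad 14922 [507.8 270.1  60.8  59.    2.2] z 146.3
corner [471.9 233.1  58.6] [487.2 248.2  74.4]
corner [469.6 290.4  58.4] [484.6 306.2  74.4]
corner [478.8 241.   59.8] [505.3 298.2  64.8]
```

Pad is over the cork. I lower it from 157.7 to about 87.5.

>>> step_arm:
  moves:
    - {"tx": 0,"ty": 0,"tz": 0.9,"ax": 0,"ay": 0,"az": 0}
    - {"tx": 0,"ty": 0,"tz": 0.9,"ax": 0,"ay": 0,"az": 0}
    - {"tx": 0,"ty": 0,"tz": 0.6,"ax": 0,"ay": 0,"az": 0}
    - {"tx": 0,"ty": 0,"tz": 0.28,"ax": 0,"ay": 0,"az": 0}
    - {"tx": 0,"ty": 0,"tz": 0.04,"ax": 0,"ay": 0,"az": 0}

```text
clock: 26.95
eef_pos: [508.1, 269.8, 88.9]
tcp_rot: [-3.141, -0.0, -3.103]
contact_force: [0.2, 0.6, 0.6]
opening: 0.681
grasp_force: 54.0
```

>>> step_arm:
  moves:
    - {"tx": 0,"ty": 0,"tz": 0.04,"ax": 0,"ay": 0,"az": 0}
    - {"tx": 0,"ty": 0,"tz": 0.04,"ax": 0,"ay": 0,"az": 0}
    - {"tx": 0,"ty": 0,"tz": 0,"ax": 0,"ay": 0,"az": 0}

```text
clock: 27.32
eef_pos: [508.0, 270.1, 87.3]
tcp_rot: [3.141, 0.0, -3.103]
contact_force: [-0.0, -0.4, -0.3]
opening: 0.681
grasp_force: 54.0
```

>>> step_arm:
  moves:
    - {"tx": 0,"ty": 0,"tz": 0.04,"ax": 0,"ay": 0,"az": 0}
    - {"tx": 0,"ty": 0,"tz": 0,"ax": 0,"ay": 0,"az": 0}

```text
clock: 27.58
eef_pos: [508.1, 270.2, 86.9]
tcp_rot: [3.141, 0.001, -3.103]
contact_force: [-2.0, -0.4, 7.9]
opening: 0.686
grasp_force: 54.8
```

>>> step_arm:
  moves:
    - {"tx": 0,"ty": 0,"tz": 0,"ax": 0,"ay": 0,"az": 0}
    - {"tx": 0,"ty": 0,"tz": 0,"ax": 0,"ay": 0,"az": 0}
    - {"tx": 0,"ty": 0,"tz": 0,"ax": 0,"ay": 0,"az": 0}
    - {"tx": 0,"ty": 0,"tz": -0.6,"ax": 0,"ay": 0,"az": 0}
    - {"tx": 0,"ty": 0,"tz": -1,"ax": 0,"ay": 0,"az": 0}
  gripper: 0.85

```text
clock: 28.2
eef_pos: [507.5, 269.8, 126.6]
tcp_rot: [-3.141, -0.001, -3.103]
contact_force: [0.5, 0.6, 0.4]
opening: 0.847
grasp_force: 0.0
```

>>> step_arm:
  moves:
    - {"tx": 0,"ty": 0,"tz": -1,"ax": 0,"ay": 0,"az": 0}
    - {"tx": 0,"ty": 0,"tz": -1,"ax": 0,"ay": 0,"az": 0}
    - {"tx": 0,"ty": 0,"tz": -1,"ax": 0,"ay": 0,"az": 0}
    - {"tx": 0,"ty": 0,"tz": -0.6,"ax": 0,"ay": 0,"az": 0}
    - {"tx": 0,"ty": 0,"tz": 0,"ax": 0,"ay": 0,"az": 0}

```text
clock: 28.82
eef_pos: [508.5, 270.3, 217.4]
tcp_rot: [3.141, 0.002, -3.103]
contact_force: [0.1, -0.5, -0.1]
opening: 0.853
grasp_force: 0.0
```

Run:
```python
from look import *
p,C,i=shot('w12'); obj(C,p,i,'pad',508,270,75.5,45); obj(C,p,i,'cork',508,270,63.5); corners(C)
m=(np.abs(C[...,1]-150)<30)&(C[...,0]>440)&(C[...,0]<580)&(C[...,2]>68)&(p.max(2)<60)
print('bead',rect(m.astype(np.uint8),73,i),np.nanmedian(C[m][:,2]))
```

```text
28.82 [508.5 270.3 217.4] [ 3.141e+00  2.000e-03 -3.103e+00] 0.853
pad 4726 [508.4 270.4  59.9  59.    2.2] z 75.4
none
corner [471.8 232.9  59.2] [487.  248.3  74.6]
corner [469.5 290.4  60. ] [484.6 306.4  74.6]
corner [478.9 238.9  62.9] [542.  304.8  76.7]
bead [512.6 157.4  87.2  13.3   2.5] 75.43600207130817
```

The stack is right: pad centre (508.4, 270.4), top 75.4. Next I shut the gripper in front of the lip and push the tray home.

>>> step_arm:
  moves:
    - {"tx": 0,"ty": -0.95,"tz": 0,"ax": 0,"ay": 0,"az": 0}
    - {"tx": 0,"ty": -0.95,"tz": 0,"ax": 0,"ay": 0,"az": 0}
    - {"tx": 0,"ty": -0.95,"tz": 0,"ax": 0,"ay": 0,"az": 0}
    - {"tx": 0,"ty": -0.95,"tz": 0,"ax": 0,"ay": 0,"az": 0}
    - {"tx": 0,"ty": -0.95,"tz": 0,"ax": 0,"ay": 0,"az": 0}
  gripper: 0

```text
clock: 29.5
eef_pos: [511.8, 150.4, 214.7]
tcp_rot: [-3.141, -0.002, -3.103]
contact_force: [0.7, 0.5, 0.2]
opening: -0.001
grasp_force: 0.0
```

>>> step_arm:
  moves:
    - {"tx": 0,"ty": -0.95,"tz": 0.5,"ax": 0,"ay": 0,"az": 0}
    - {"tx": 0,"ty": -0.95,"tz": 0.9,"ax": 0,"ay": 0,"az": 0}
    - {"tx": 0,"ty": 0,"tz": 1,"ax": 0,"ay": 0,"az": 0}
    - {"tx": 0,"ty": 0,"tz": 1,"ax": 0,"ay": 0,"az": 0}
    - {"tx": 0,"ty": 0,"tz": 1,"ax": 0,"ay": 0,"az": 0}

```text
clock: 30.12
eef_pos: [513.4, 103.6, 104.1]
tcp_rot: [-3.141, -0.002, -3.103]
contact_force: [0.6, 0.1, 0.7]
opening: -0.001
grasp_force: 0.0
```

>>> step_arm:
  moves:
    - {"tx": 0,"ty": 0,"tz": 1,"ax": 0,"ay": 0,"az": 0}
    - {"tx": 0,"ty": 0,"tz": 0.5,"ax": 0,"ay": 0,"az": 0}
    - {"tx": 0,"ty": 0,"tz": 0,"ax": 0,"ay": 0,"az": 0}

```text
clock: 30.5
eef_pos: [513.4, 103.7, 67.4]
tcp_rot: [-3.141, -0.003, -3.103]
contact_force: [-0.3, -0.1, 0.4]
opening: 0.0
grasp_force: 0.0
```

>>> step_arm:
  moves:
    - {"tx": 0,"ty": 0.4,"tz": 0,"ax": 0,"ay": 0,"az": 0}
    - {"tx": 0,"ty": 0.3,"tz": 0,"ax": 0,"ay": 0,"az": 0}
    - {"tx": 0,"ty": 0.3,"tz": 0,"ax": 0,"ay": 0,"az": 0}
    - {"tx": 0,"ty": 0.3,"tz": 0,"ax": 0,"ay": 0,"az": 0}
    - {"tx": 0,"ty": 0.3,"tz": 0,"ax": 0,"ay": 0,"az": 0}

```text
clock: 31.12
eef_pos: [512.9, 144.2, 68.8]
tcp_rot: [-3.141, 0.0, -3.103]
contact_force: [1.1, -2.9, 1.7]
opening: -0.001
grasp_force: 1.5
```

>>> step_arm:
  moves:
    - {"tx": 0,"ty": 0.4,"tz": 0,"ax": 0,"ay": 0,"az": 0}
    - {"tx": 0,"ty": 0.4,"tz": 0,"ax": 0,"ay": 0,"az": 0}
    - {"tx": 0,"ty": 0.4,"tz": 0,"ax": 0,"ay": 0,"az": 0}
    - {"tx": 0,"ty": 0.4,"tz": 0,"ax": 0,"ay": 0,"az": 0}
    - {"tx": 0,"ty": 0.4,"tz": 0,"ax": 0,"ay": 0,"az": 0}

```text
clock: 31.75
eef_pos: [510.9, 194.6, 68.5]
tcp_rot: [-3.142, 0.0, -3.103]
contact_force: [1.3, -3.2, 1.7]
opening: 0.002
grasp_force: 1.5
```

>>> step_arm:
  moves:
    - {"tx": 0,"ty": 0.4,"tz": 0,"ax": 0,"ay": 0,"az": 0}
    - {"tx": 0,"ty": 0.4,"tz": 0,"ax": 0,"ay": 0,"az": 0}
    - {"tx": 0,"ty": 0.4,"tz": 0,"ax": 0,"ay": 0,"az": 0}
    - {"tx": 0,"ty": 0.4,"tz": 0,"ax": 0,"ay": 0,"az": 0}
    - {"tx": 0,"ty": 0.2,"tz": 0,"ax": 0,"ay": 0,"az": 0}

```text
clock: 32.38
eef_pos: [509.1, 239.5, 68.5]
tcp_rot: [3.142, 0.0, -3.103]
contact_force: [0.3, -2.2, 1.6]
opening: -0.002
grasp_force: 1.4
```

>>> step_arm:
  moves:
    - {"tx": 0,"ty": 0.12,"tz": 0,"ax": 0,"ay": 0,"az": 0}
    - {"tx": 0,"ty": 0.12,"tz": 0,"ax": 0,"ay": 0,"az": 0}
    - {"tx": 0,"ty": 0.12,"tz": 0,"ax": 0,"ay": 0,"az": 0}
    - {"tx": 0,"ty": 0.12,"tz": 0,"ax": 0,"ay": 0,"az": 0}
    - {"tx": 0,"ty": 0.12,"tz": 0,"ax": 0,"ay": 0,"az": 0}

```text
clock: 33.0
eef_pos: [508.5, 253.9, 68.5]
tcp_rot: [-3.142, -0.0, -3.103]
contact_force: [1.4, -2.1, 0.2]
opening: -0.002
grasp_force: 1.3
```

Run:
```python
from look import *
shot('w13'); p,d,i=grab('top','t13');C=cloud(d,i)
cv2.imwrite('pics/c13.png',cv2.resize(p[150:250,80:300],None,fx=3.5,fy=3.5)[...,::-1])
```

```text
33.0 [508.5 253.9  68.5] [-3.142 -0.    -3.103] -0.002
```

View pics/w13.png

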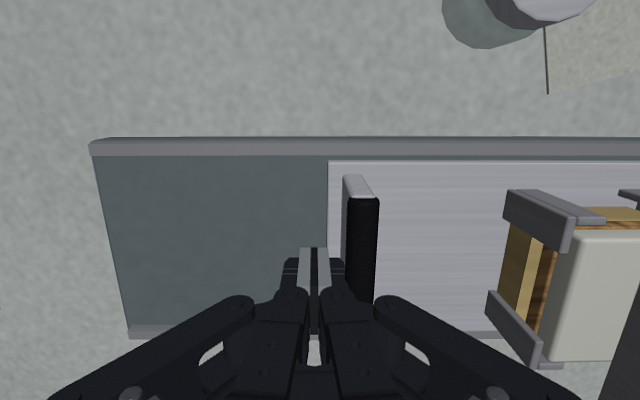

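The fingers are on the lip at (350,230) and the stack is intact under the head edge. I keep pushing until the force rises at the stop.

>>> step_arm:
  moves:
    - {"tx": 0,"ty": 0.12,"tz": 0,"ax": 0,"ay": 0,"az": 0}
    - {"tx": 0,"ty": 0.12,"tz": 0,"ax": 0,"ay": 0,"az": 0}
    - {"tx": 0,"ty": 0.12,"tz": 0,"ax": 0,"ay": 0,"az": 0}

```text
clock: 33.48
eef_pos: [508.0, 262.9, 68.5]
tcp_rot: [-3.141, -0.0, -3.103]
contact_force: [-0.2, -2.2, -0.0]
opening: -0.001
grasp_force: 1.3
```

>>> step_arm:
  moves:
    - {"tx": 0,"ty": 0.12,"tz": 0,"ax": 0,"ay": 0,"az": 0}
    - {"tx": 0,"ty": 0.12,"tz": 0,"ax": 0,"ay": 0,"az": 0}

```text
clock: 33.72
eef_pos: [507.8, 268.9, 68.5]
tcp_rot: [-3.142, -0.0, -3.103]
contact_force: [0.5, -2.0, -0.1]
opening: -0.003
grasp_force: 1.3
```

>>> step_arm:
  moves:
    - {"tx": 0,"ty": 0.1,"tz": 0,"ax": 0,"ay": 0,"az": 0}
    - {"tx": 0,"ty": 0.1,"tz": 0,"ax": 0,"ay": 0,"az": 0}

```text
clock: 33.98
eef_pos: [507.6, 272.4, 68.4]
tcp_rot: [-3.139, -0.001, -3.102]
contact_force: [4.0, -21.3, 5.4]
opening: 0.001
grasp_force: 10.8
```

Tray home at the stop (21 N). I back off, rise, and turn toward the dies and rack.

>>> step_arm:
  moves:
    - {"tx": 0,"ty": -0.8,"tz": 0,"ax": 0,"ay": 0,"az": 0}
    - {"tx": 0,"ty": -0.8,"tz": 0,"ax": 0,"ay": 0,"az": 0}
    - {"tx": 0,"ty": -0.5,"tz": -1,"ax": 0,"ay": 0,"az": 0}
    - {"tx": 0,"ty": -1,"tz": -1,"ax": 0,"ay": 0,"az": 0}
    - {"tx": 0,"ty": -1,"tz": -1,"ax": 0,"ay": 0,"az": 0}

```text
clock: 34.6
eef_pos: [511.6, 169.9, 144.2]
tcp_rot: [3.141, -0.0, -3.104]
contact_force: [-0.3, 0.2, 0.0]
opening: -0.002
grasp_force: 0.0
```

>>> step_arm:
  moves:
    - {"tx": 0,"ty": -1,"tz": -1,"ax": 0,"ay": 0,"az": 0}
    - {"tx": 0,"ty": -1,"tz": -1,"ax": 0,"ay": 0,"az": 0}
    - {"tx": 0,"ty": -1,"tz": -1,"ax": 0,"ay": 0,"az": 0}
    - {"tx": 0,"ty": -1,"tz": -1,"ax": 0,"ay": 0,"az": 0}
    - {"tx": 0,"ty": -1,"tz": -1,"ax": 0,"ay": 0,"az": 0}

```text
clock: 35.22
eef_pos: [516.1, 44.9, 269.3]
tcp_rot: [3.141, 0.0, -3.104]
contact_force: [1.0, 0.4, -0.7]
opening: 0.003
grasp_force: 0.0
```

Run:
```python
from look import *
p,C,i=shot('w14')
```

```text
35.23 [516.1  44.9 269.3] [ 3.141  0.    -3.104] 0.003
```

>>> step_arm:
  moves:
    - {"tx": 0,"ty": -1,"tz": -1,"ax": 0,"ay": 0,"az": 0}
    - {"tx": 0,"ty": -1,"tz": 0,"ax": 0,"ay": 0,"az": 0}
    - {"tx": 0,"ty": -1,"tz": 0,"ax": 0,"ay": 0,"az": 0}
    - {"tx": 0,"ty": -1,"tz": 0,"ax": 0,"ay": 0,"az": 0}
    - {"tx": 0,"ty": -1,"tz": 0,"ax": 0,"ay": 0,"az": 0.107}

```text
clock: 35.9
eef_pos: [520.9, -79.7, 293.2]
tcp_rot: [3.141, 0.0, 3.008]
contact_force: [0.8, 0.1, 0.2]
opening: 0.003
grasp_force: 0.0
```

>>> step_arm:
  moves:
    - {"tx": 0,"ty": -1,"tz": 0,"ax": 0,"ay": 0,"az": 0.107}
    - {"tx": -0.3,"ty": -1,"tz": 0,"ax": 0,"ay": 0,"az": 0.107}
    - {"tx": -0.5,"ty": -0.9,"tz": 0,"ax": 0,"ay": 0,"az": 0.107}
    - {"tx": -0.6,"ty": -0.8,"tz": 0,"ax": 0,"ay": 0,"az": 0.107}
    - {"tx": -0.8,"ty": -0.6,"tz": 0,"ax": 0,"ay": 0,"az": 0.107}

```text
clock: 36.52
eef_pos: [521.8, -206.0, 293.2]
tcp_rot: [3.141, -0.0, 2.165]
contact_force: [0.1, -0.8, -0.2]
opening: -0.0
grasp_force: 0.0
```

>>> step_arm:
  moves:
    - {"tx": -0.9,"ty": -0.5,"tz": 0,"ax": 0,"ay": 0,"az": 0.107}
    - {"tx": -1,"ty": -0.3,"tz": 0,"ax": 0,"ay": 0,"az": 0.107}
    - {"tx": -1,"ty": 0,"tz": 0,"ax": 0,"ay": 0,"az": 0.107}
    - {"tx": -1,"ty": 0,"tz": 0,"ax": 0,"ay": 0,"az": 0}
    - {"tx": 0,"ty": 0,"tz": 0,"ax": 0,"ay": 0,"az": 0}

```text
clock: 37.15
eef_pos: [537.1, -307.1, 293.1]
tcp_rot: [-3.141, -0.0, 1.669]
contact_force: [0.5, -0.0, -0.2]
opening: 0.002
grasp_force: 0.0
```

Run:
```python
from look import *
p,C,i=shot('w15')
for c in [(430.4,-157.9),(554.7,-163.9),(541.2,-6.6)]: obj(C,p,i,'dark',*c,25,60)
```

```text
37.15 [ 537.1 -307.1  293.1] [-3.141 -0.     1.669] 0.002
dark 1121 [ 436.1 -179.2   45.6   41.5   14.2] z 25.0
dark 1765 [ 555.6 -165.4   45.7   81.2   14.8] z 25.2
none
```

View pics/w15.png

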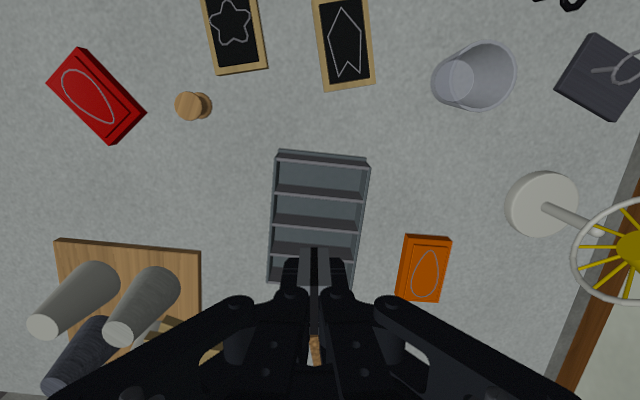

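The rack is at (320,215), with its four slots' cross walls at rows about 158, 190, 222 and 255, the last partly hidden by the fingers. The red box (96,96) and orange box (424,268) are the look-alikes.

Run:
```python
from look import *
for nm in('w15','scene0','top0'):
    p,d,i=load(nm);C=cloud(d,i)
    m=(C[...,2]>44)&(C[...,2]<54)&(abs(C[...,0]-545)<80)&(abs(C[...,1]+375)<110)
    P=C[m]; 
    if len(P)<20: continue
    print(nm,len(P),np.percentile(P,[1,50,99],0).round(1).tolist())
    if nm=='w15':
        q=P[np.abs(P[:,1]-P[:,1].max())<8]  # near wall
        cc=np.polyfit(P[:,0][P[:,1]>-297],P[:,1][P[:,1]>-297],1) if (P[:,1]>-297).sum()>10 else None; print('near wall',cc)
        h,e=np.histogram(P[abs(P[:,0]-545)<40][:,1],bins=np.arange(-480,-270,3)); print([(int(a),int(b)) for a,b in zip(e,h) if b>0])
    c=max(cv2.findContours(cv2.morphologyEx(m.astype(np.uint8),cv2.MORPH_CLOSE,np.ones((25,25))),0,2)[0],key=cv2.contourArea)
    P2=onplane(c[:,0],48,i)[:,:2].astype(np.float32);print(np.round(cv2.boxPoints(cv2.minAreaRect(P2)),1).tolist(),cv2.minAreaRect(P2))
p,d,i=load('w15');C=cloud(d,i)
m=(C[...,2]>44)&(C[...,2]<52)&(abs(C[...,0]-545)<80)&(C[...,1]<-280)&(C[...,1]>-480)
P=C[m]
for s in(-1,1):
    pts=[]
    for y0 in range(-450,-290,8):
        q=P[(P[:,1]>=y0)&(P[:,1]<y0+8)]
        if len(q)>5: pts.append((y0+4,np.percentile(q[:,0]*s,98)*s))
    print([(int(a),round(float(b),1)) for a,b in pts])
print(np.array(C[60:70,230:232]).shape)
```

```text
w15 2240 [[488.2, -456.4, 44.2], [539.4, -356.3, 48.5], [599.7, -295.1, 50.5]]
near wall [-2.96216613e-03 -2.94234229e+02]
[(-459, 2), (-456, 3), (-420, 13), (-417, 74), (-381, 46), (-378, 200), (-375, 33), (-342, 9), (-339, 156), (-336, 119), (-300, 125), (-297, 158)]
[[487.3999938964844, -458.8999938964844], [599.4000244140625, -459.70001220703125], [600.5, -294.6000061035156], [488.5, -293.8999938964844]] ((543.9598388671875, -376.76068115234375), (165.09671020507812, 112.02690124511719), 89.63253784179688)
scene0 573 [[491.0, -460.5, 44.2], [551.3, -378.6, 47.4], [603.9, -297.4, 51.4]]
[[490.79998779296875, -461.0], [604.9000244140625, -461.79998779296875], [606.0, -297.20001220703125], [491.8999938964844, -296.3999938964844]] ((548.380859375, -379.08636474609375), (164.60690307617188, 114.07257080078125), 89.61380767822266)
top0 330 [[486.2, -461.0, 44.0], [544.5, -377.9, 47.6], [601.8, -296.0, 53.3]]
[[485.5, -460.70001220703125], [600.7999877929688, -461.5], [601.9000244140625, -293.79998779296875], [486.5, -293.1000061035156]] ((543.6785888671875, -377.266357421875), (167.67420959472656, 115.39694213867188), 89.63780212402344)
[(-446, 488.0), (-438, 487.7), (-430, 488.6), (-422, 488.0), (-414, 488.9), (-406, 488.4), (-398, 487.8), (-390, 488.9), (-382, 488.4), (-374, 489.5), (-366, 488.7), (-358, 488.2), (-350, 488.9), (-342, 488.5), (-334, 490.3), (-326, 488.6), (-318, 488.4), (-310, 488.9), (-302, 488.7), (-294, 490.7)]
[(-446, 599.2), (-438, 599.5), (-430, 599.2), (-422, 599.0), (-414, 598.7), (-406, 599.5), (-398, 599.4), (-390, 599.4), (-382, 599.4), (-374, 597.9), (-366, 599.7), (-358, 599.7), (-350, 599.5), (-342, 599.6), (-334, 598.5), (-326, 600.2), (-318, 600.0), (-310, 599.8), (-302, 599.8), (-294, 597.2)]
(10, 2, 3)
```

>>> step_arm:
  moves:
    - {"tx": 0,"ty": 0,"tz": 0,"ax": 0,"ay": -0.104,"az": 0}
    - {"tx": 0,"ty": 0,"tz": 0,"ax": 0,"ay": -0.104,"az": 0}
    - {"tx": 0,"ty": 0,"tz": 0,"ax": 0,"ay": -0.104,"az": 0}
    - {"tx": 0,"ty": 0,"tz": 0,"ax": 0,"ay": -0.104,"az": 0}
    - {"tx": 0,"ty": 0,"tz": 0,"ax": 0,"ay": -0.104,"az": 0}
  gripper: 0.85

```text
clock: 37.83
eef_pos: [537.5, -304.4, 294.4]
tcp_rot: [3.14, 0.822, 1.67]
contact_force: [-1.6, -0.1, -0.8]
opening: 0.85
grasp_force: 0.0
```

>>> step_arm:
  moves:
    - {"tx": 0,"ty": 0,"tz": 0,"ax": 0,"ay": -0.104,"az": 0}
    - {"tx": 0,"ty": 0,"tz": 0,"ax": 0,"ay": -0.104,"az": 0}
    - {"tx": 0,"ty": 0,"tz": 0,"ax": 0,"ay": 0,"az": 0}

```text
clock: 38.2
eef_pos: [540.2, -292.7, 298.9]
tcp_rot: [-3.109, 1.12, 1.682]
contact_force: [0.2, 0.7, -0.4]
opening: 0.849
grasp_force: 0.0
```

```bash
cat > pl.py <<'E'
from h import *
from scipy.spatial.transform import Rotation as Ro
def st():
    s=r.sense(); R=Ro.from_euler('xyz',s['tcp_rot']); return np.array(s['eef_pos']),R,s
def tilt(yaw,th): # tool down at yaw, then turned th about its own y (deg)
    return Ro.from_euler('xyz',[np.pi,0,np.radians(yaw)])*Ro.from_euler('y',np.radians(th))
def go(target,Rt=None):
    p,R,s=st(); d=R.inv().apply(np.array(target,float)-p)/25
    print('at',p.round(1),'units tool',d.round(2),end=' ')
    if Rt is not None:
        w=(R.inv()*Rt).as_rotvec()/(np.pi/2); dt=Rt.inv().apply(np.array(target,float)-p)/25
        print('turn',w.round(3),'shift after turn',dt.round(2),end='')
    print()
E
python3 - <<'E'
from pl import *
p,R,s=st();print(np.round(s['qpos'],2),p.round(1),np.round(s['tcp_rot'],3),s['opening'])
print(R.as_matrix().round(2))
E
```

```text
[-0.02  0.37  1.97 -1.29  1.2   0.68] [ 540.2 -292.7  298.9] [-3.109  1.12   1.682] 0.8487728898419667
[[-0.05  1.    0.07]
 [ 0.43  0.08 -0.9 ]
 [-0.9  -0.01 -0.44]]
```

Run:
```python
from pl import *
go([563.7,-198.2,110],tilt(104.7,35))
p,d,i=load('w1');C=cloud(d,i);print('spool',C[42,55].round(0),onplane([[58,43]],40,i).round(0))
```

```text
at [ 540.2 -292.7  298.9] units tool [ 8.39  1.35 -0.04] turn [-0.042  1.098 -0.12 ] shift after turn [-1.53  1.87  8.15]
spool [ 387. -247.   42.] [[ 388. -245.   40.]]
```

>>> step_arm:
  moves:
    - {"tx": 0,"ty": 0,"tz": 0,"ax": -0.004,"ay": 0.11,"az": -0.012}
    - {"tx": 0,"ty": 0,"tz": 0,"ax": -0.004,"ay": 0.11,"az": -0.012}
    - {"tx": 0,"ty": 0,"tz": 0,"ax": -0.004,"ay": 0.11,"az": -0.012}
    - {"tx": 0,"ty": 0,"tz": 0,"ax": -0.004,"ay": 0.11,"az": -0.012}
    - {"tx": 0,"ty": 0,"tz": 0,"ax": -0.004,"ay": 0.11,"az": -0.012}

```text
clock: 38.83
eef_pos: [541.3, -295.6, 303.7]
tcp_rot: [-3.103, 0.251, 1.754]
contact_force: [-0.7, -1.9, -1.0]
opening: 0.85
grasp_force: 0.0
```

>>> step_arm:
  moves:
    - {"tx": 0,"ty": 0,"tz": 0,"ax": -0.004,"ay": 0.11,"az": -0.012}
    - {"tx": 0,"ty": 0,"tz": 0,"ax": -0.004,"ay": 0.11,"az": -0.012}
    - {"tx": 0,"ty": 0,"tz": 0,"ax": -0.004,"ay": 0.11,"az": -0.012}
    - {"tx": 0,"ty": 0,"tz": 0,"ax": -0.004,"ay": 0.11,"az": -0.012}
    - {"tx": 0,"ty": 0,"tz": 0,"ax": -0.004,"ay": 0.11,"az": -0.012}

```text
clock: 39.45
eef_pos: [540.8, -296.6, 302.8]
tcp_rot: [3.13, -0.613, 1.832]
contact_force: [0.6, 0.2, -0.7]
opening: 0.846
grasp_force: 0.0
```

>>> step_arm:
  moves:
    - {"tx": -0.3,"ty": 0.37,"tz": 1,"ax": 0,"ay": 0,"az": 0}
    - {"tx": -0.3,"ty": 0.37,"tz": 1,"ax": 0,"ay": 0,"az": 0}
    - {"tx": -0.3,"ty": 0.37,"tz": 1,"ax": 0,"ay": 0,"az": 0}
    - {"tx": -0.3,"ty": 0.37,"tz": 1,"ax": 0,"ay": 0,"az": 0}
    - {"tx": -0.3,"ty": 0.37,"tz": 1,"ax": 0,"ay": 0,"az": 0}

```text
clock: 40.08
eef_pos: [576.0, -244.4, 177.4]
tcp_rot: [3.132, -0.608, 1.83]
contact_force: [-0.4, 0.5, 0.7]
opening: 0.85
grasp_force: 0.0
```

Run:
```python
from pl import *
from look import shot,obj
p,C,i=shot('w16'); obj(C,p,i,'dark',555,-164.5,25,60); obj(C,p,i,'dark',541,-6.6,25,60); obj(C,p,i,'dark',430.4,-158,25,60)
go([563.7,-198.2,110],tilt(104.7,35)); print(np.round(r.sense()['qpos'],2))
```

```text
40.08 [ 576.  -244.4  177.4] [ 3.132 -0.608  1.83 ] 0.85
dark 1975 [ 556.5 -166.3   44.5   79.8   14.7] z 25.3
dark 1158 [543.4  -6.9  33.2  68.4   0.7] z 25.3
dark 1268 [ 437.7 -178.9   45.1   41.8   14.7] z 25.2
at [ 575.4 -242.5  174.2] units tool [ 0.03 -0.02  3.15] turn [ 0.003 -0.     0.001] shift after turn [ 0.03 -0.    3.15]
[-0.6   0.67  1.44  0.39  1.52 -0.97]
```

>>> step_arm:
  moves:
    - {"tx": 0,"ty": 0,"tz": 1,"ax": 0,"ay": 0,"az": 0}
    - {"tx": 0,"ty": 0,"tz": 1,"ax": 0,"ay": 0,"az": 0}
    - {"tx": 0,"ty": 0,"tz": 1,"ax": 0,"ay": 0,"az": 0}
    - {"tx": 0,"ty": 0,"tz": 0.1,"ax": 0,"ay": 0,"az": 0}

```text
clock: 40.62
eef_pos: [563.9, -200.3, 113.8]
tcp_rot: [3.137, -0.612, 1.828]
contact_force: [0.2, -0.3, 1.0]
opening: 0.848
grasp_force: 0.0
```

Run:
```python
from pl import *
go([564.4,-199,25]); print(r.sense()['tcp_rot'])
```

```text
at [ 563.9 -200.3  113.8] units tool [-2.    0.02  2.93] 
[ 3.13658251 -0.611729    1.82805984]
```

>>> step_arm:
  moves:
    - {"tx": -0.6,"ty": 0,"tz": 0.88,"ax": 0,"ay": 0,"az": 0}
    - {"tx": -0.6,"ty": 0,"tz": 0.88,"ax": 0,"ay": 0,"az": 0}
    - {"tx": -0.5,"ty": 0,"tz": 0.73,"ax": 0,"ay": 0,"az": 0}
    - {"tx": -0.2,"ty": 0,"tz": 0.29,"ax": 0,"ay": 0,"az": 0}
    - {"tx": -0.1,"ty": 0.02,"tz": 0.15,"ax": 0,"ay": 0,"az": 0}

```text
clock: 41.25
eef_pos: [564.9, -198.7, 24.4]
tcp_rot: [3.138, -0.613, 1.825]
contact_force: [-0.4, 0.1, -0.8]
opening: 0.848
grasp_force: 0.0
```

>>> step_arm:
  moves:
    - {"tx": 0,"ty": 0,"tz": 0,"ax": 0,"ay": 0,"az": 0}
    - {"tx": 0,"ty": 0,"tz": 0,"ax": 0,"ay": 0,"az": 0}
    - {"tx": 0,"ty": 0,"tz": 0,"ax": 0,"ay": 0,"az": 0}
    - {"tx": 0,"ty": 0,"tz": 0,"ax": 0,"ay": 0,"az": 0}
  gripper: 0
  newtons: 80

```text
clock: 41.75
eef_pos: [565.2, -198.9, 25.5]
tcp_rot: [3.137, -0.612, 1.826]
contact_force: [-0.3, -0.2, 1.6]
opening: 0.68
grasp_force: 85.6
```

Run:
```python
from pl import *
from look import shot
go([564.4,-199,25]); shot('w17')
```

```text
at [ 565.2 -198.9   25.5] units tool [-0.01 -0.03  0.02] 
41.75 [ 565.2 -198.9   25.5] [ 3.137 -0.612  1.826] 0.68
```

View pics/w17.png

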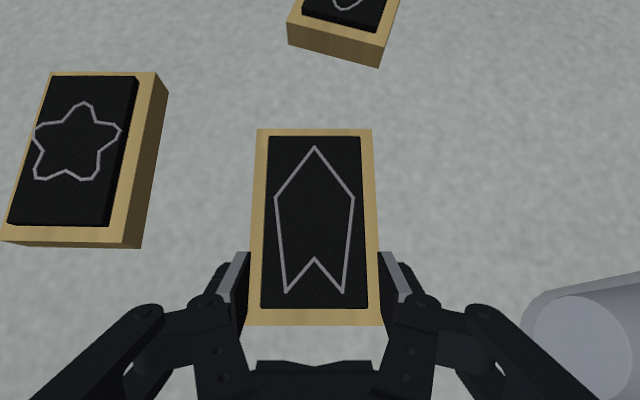

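The ribbon/leaf die is held square at (315,225), near its end. I lift it and turn it upright.

>>> step_arm:
  moves:
    - {"tx": 0.4,"ty": 0,"tz": -0.58,"ax": 0,"ay": 0,"az": 0}
    - {"tx": 0.67,"ty": 0,"tz": -0.98,"ax": 0,"ay": 0,"az": 0}
    - {"tx": 0.67,"ty": 0,"tz": -0.98,"ax": 0,"ay": 0,"az": 0}
    - {"tx": 0.67,"ty": 0,"tz": -0.98,"ax": 0,"ay": 0,"az": 0}
    - {"tx": 0.67,"ty": 0,"tz": -0.98,"ax": 0,"ay": 0,"az": 0}

```text
clock: 42.42
eef_pos: [564.9, -200.4, 163.5]
tcp_rot: [3.137, -0.612, 1.826]
contact_force: [-0.9, -0.3, -1.0]
opening: 0.675
grasp_force: 85.4
```

Run:
```python
from pl import *
go([544,-424.7,165],tilt(89.6,-55)); print(r.sense()['opening'])
```

```text
at [ 564.9 -200.4  163.5] units tool [-6.9  -3.05 -4.93] turn [ 0.034 -0.995  0.18 ] shift after turn [-5.2  -0.77  7.32]
0.6751857616055787
```

>>> step_arm:
  moves:
    - {"tx": 0,"ty": 0,"tz": 0,"ax": 0.003,"ay": -0.0995,"az": 0.018}
    - {"tx": 0,"ty": 0,"tz": 0,"ax": 0.003,"ay": -0.0995,"az": 0.018}
    - {"tx": 0,"ty": 0,"tz": 0,"ax": 0.003,"ay": -0.0995,"az": 0.018}
    - {"tx": 0,"ty": 0,"tz": 0,"ax": 0.003,"ay": -0.0995,"az": 0.018}
    - {"tx": 0,"ty": 0,"tz": 0,"ax": 0.003,"ay": -0.0995,"az": 0.018}

```text
clock: 43.05
eef_pos: [565.2, -200.5, 163.3]
tcp_rot: [-3.094, 0.179, 1.701]
contact_force: [-0.4, -0.4, -1.6]
opening: 0.678
grasp_force: 85.4
```

>>> step_arm:
  moves:
    - {"tx": 0,"ty": 0,"tz": 0,"ax": 0.003,"ay": -0.0995,"az": 0.018}
    - {"tx": 0,"ty": 0,"tz": 0,"ax": 0.003,"ay": -0.0995,"az": 0.018}
    - {"tx": 0,"ty": 0,"tz": 0,"ax": 0.003,"ay": -0.0995,"az": 0.018}
    - {"tx": 0,"ty": 0,"tz": 0,"ax": 0.003,"ay": -0.0995,"az": 0.018}
    - {"tx": 0,"ty": 0,"tz": 0,"ax": 0.004,"ay": -0.0995,"az": 0.018}

```text
clock: 43.68
eef_pos: [565.5, -200.1, 163.3]
tcp_rot: [3.126, 0.964, 1.551]
contact_force: [-0.3, -0.0, -1.0]
opening: 0.679
grasp_force: 85.4
```

Run:
```python
from pl import *
go([544,-424.7,165],tilt(89.6,-55)); s=r.sense();print(s['opening'],np.round(s['qpos'],2),s['tcp_rot'])
```

```text
at [ 565.5 -200.1  163.3] units tool [-5.19 -0.79  7.35] turn [ 0.003  0.003 -0.005] shift after turn [-5.21 -0.8   7.33]
0.6793430595193903 [ 0.1   0.58  1.9  -1.1   1.16  0.85] [3.12581985 0.96446273 1.55081594]
```

Orientation reached. I carry it over the far slot.

>>> step_arm:
  moves:
    - {"tx": -0.58,"ty": -0.09,"tz": 0.815,"ax": 0,"ay": 0,"az": 0}
    - {"tx": -0.58,"ty": -0.09,"tz": 0.815,"ax": 0,"ay": 0,"az": 0}
    - {"tx": -0.58,"ty": -0.09,"tz": 0.815,"ax": 0,"ay": 0,"az": 0}
    - {"tx": -0.58,"ty": -0.09,"tz": 0.815,"ax": 0,"ay": 0,"az": 0}
    - {"tx": -0.58,"ty": -0.09,"tz": 0.815,"ax": 0,"ay": 0,"az": 0}

```text
clock: 44.3
eef_pos: [552.8, -326.3, 163.4]
tcp_rot: [3.131, 0.96, 1.554]
contact_force: [-0.1, -0.3, -0.9]
opening: 0.68
grasp_force: 85.6
```

>>> step_arm:
  moves:
    - {"tx": -0.58,"ty": -0.09,"tz": 0.815,"ax": 0,"ay": 0,"az": 0}
    - {"tx": -0.58,"ty": -0.09,"tz": 0.815,"ax": 0,"ay": 0,"az": 0}
    - {"tx": -0.58,"ty": -0.09,"tz": 0.815,"ax": 0,"ay": 0,"az": 0}
    - {"tx": -0.55,"ty": -0.07,"tz": 0.8,"ax": 0,"ay": 0,"az": 0}
    - {"tx": 0,"ty": 0,"tz": 0,"ax": 0,"ay": 0,"az": 0}

```text
clock: 44.92
eef_pos: [549.7, -420.6, 171.3]
tcp_rot: [-3.134, 0.942, 1.552]
contact_force: [0.3, 0.2, -0.9]
opening: 0.678
grasp_force: 85.5
```

Run:
```python
from pl import *
go([544,-424.7,95],tilt(89.6,-55)); s=r.sense();print(s['opening'],np.round(s['qpos'],2))
p,d,i=grab('scene','s18'); cv2.imwrite('pics/c18.png',cv2.resize(p[150:310,110:310],None,fx=3,fy=3,interpolation=2)[...,::-1])
C=cloud(d,i); m=(C[...,2]>58)&(C[...,2]<200)&(abs(C[...,0]-545)<50)&(C[...,1]<-410)&(C[...,1]>-475)
for zl in range(60,180,10):
    q=C[m&(abs(C[...,2]-zl)<5)]
    if len(q)>5: print(zl,len(q),np.percentile(q[:,:2],[3,97],0).round(0).tolist())
```

```text
at [ 549.7 -420.6  171.3] units tool [ 2.37 -0.21  1.93] turn [-0.011 -0.011 -0.004] shift after turn [ 2.4  -0.23  1.89]
0.6777529355421384 [-0.29  0.57  1.87 -1.29  0.95  0.69]
90 14 [[573.0, -446.0], [580.0, -428.0]]
100 26 [[556.0, -445.0], [580.0, -421.0]]
110 33 [[534.0, -445.0], [580.0, -422.0]]
120 30 [[563.0, -444.0], [580.0, -422.0]]
130 27 [[572.0, -445.0], [580.0, -424.0]]
140 19 [[532.0, -446.0], [580.0, -422.0]]
150 22 [[526.0, -445.0], [581.0, -422.0]]
160 29 [[521.0, -446.0], [589.0, -415.0]]
170 94 [[521.0, -445.0], [592.0, -412.0]]
```

View pics/c18.png

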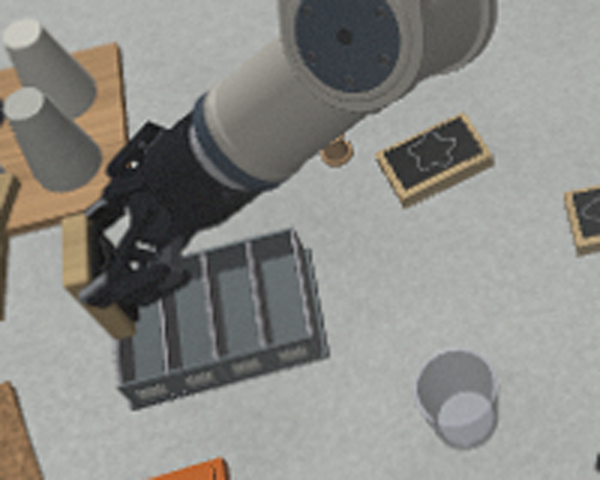

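The crop shows the die upright at the rack, but joint 4 is at its -1.3 limit here. I use the nearer slot (y = -397.7) with a slight yaw instead.

Run:
```python
from pl import *
go([545,-387,165],tilt(85,-52))
```

```text
at [ 549.6 -419.7  170.8] units tool [ 0.95 -0.22 -0.92] turn [0.03  0.022 0.027] shift after turn [ 0.97 -0.3  -0.87]
```

>>> step_arm:
  moves:
    - {"tx": 0.32,"ty": -0.08,"tz": -0.3,"ax": 0,"ay": 0,"az": 0}
    - {"tx": 0.32,"ty": -0.08,"tz": -0.3,"ax": 0,"ay": 0,"az": 0}
    - {"tx": 0.32,"ty": -0.08,"tz": -0.3,"ax": 0,"ay": 0,"az": 0}
    - {"tx": 0,"ty": 0,"tz": 0,"ax": 0.03,"ay": 0.022,"az": 0.027}
    - {"tx": 0,"ty": 0,"tz": 0,"ax": 0,"ay": 0,"az": 0}

```text
clock: 45.6
eef_pos: [545.6, -386.1, 164.0]
tcp_rot: [-3.141, 0.907, 1.487]
contact_force: [0.4, 0.1, -1.0]
opening: 0.68
grasp_force: 85.6
```

Run:
```python
from pl import *
go([545,-387,120],tilt(85,-52)); print(np.round(r.sense()['qpos'],2))
```

```text
at [ 545.6 -386.1  164. ] units tool [ 1.37 -0.02  1.11] turn [ 0.001 -0.     0.001] shift after turn [ 1.37 -0.02  1.11]
[-0.24  0.57  1.86 -1.19  0.99  0.69]
```

>>> step_arm:
  moves:
    - {"tx": 0.34,"ty": 0,"tz": 0.28,"ax": 0,"ay": 0,"az": 0}
    - {"tx": 0.34,"ty": 0,"tz": 0.28,"ax": 0,"ay": 0,"az": 0}
    - {"tx": 0.34,"ty": 0,"tz": 0.28,"ax": 0,"ay": 0,"az": 0}
    - {"tx": 0.34,"ty": 0,"tz": 0.27,"ax": 0,"ay": 0,"az": 0}
    - {"tx": 0,"ty": 0,"tz": 0,"ax": 0,"ay": 0,"az": 0}

```text
clock: 46.22
eef_pos: [543.9, -387.6, 118.5]
tcp_rot: [-3.136, 0.906, 1.49]
contact_force: [0.2, 0.7, -0.1]
opening: 0.679
grasp_force: 85.6
```

Run:
```python
from pl import *
go([545,-387,93],tilt(85,-52)); print(np.round(r.sense()['qpos'],2),r.sense()['contact_force'])
p,d,i=grab('scene','s19'); cv2.imwrite('pics/c19.png',cv2.resize(p[190:310,120:240],None,fx=5,fy=5,interpolation=2)[...,::-1])
```

```text
at [ 543.9 -387.6  118.5] units tool [0.82 0.05 0.61] turn [-0.    -0.001  0.002] shift after turn [0.82 0.04 0.61]
[-0.24  0.64  1.87 -1.24  0.96  0.78] [ 0.16676511  0.70504418 -0.05235511]
```

View pics/c19.png

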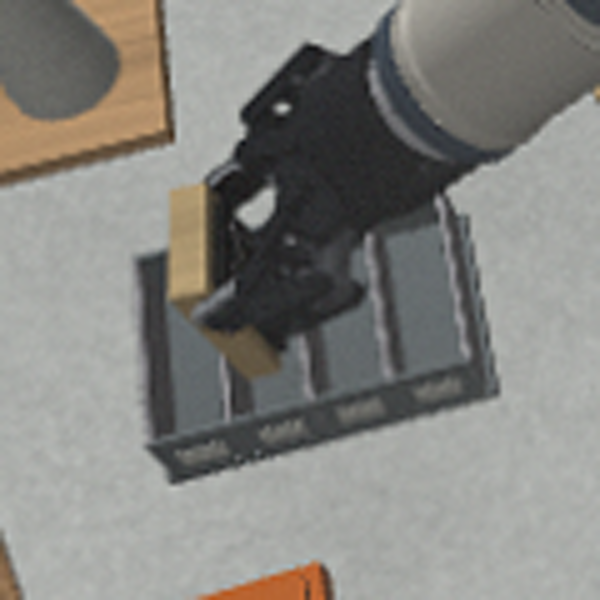

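The die's lower end is entering the second slot from the far end, clear of both dividers. I lower further.

>>> step_arm:
  moves:
    - {"tx": 0.25,"ty": 0.01,"tz": 0.19,"ax": 0,"ay": 0,"az": 0}
    - {"tx": 0.25,"ty": 0.01,"tz": 0.19,"ax": 0,"ay": 0,"az": 0}
    - {"tx": 0.2,"ty": 0.01,"tz": 0.15,"ax": 0,"ay": 0,"az": 0}
    - {"tx": 0.12,"ty": 0,"tz": 0.08,"ax": 0,"ay": 0,"az": 0}
    - {"tx": 0,"ty": 0,"tz": 0,"ax": 0,"ay": 0,"az": 0}

```text
clock: 46.9
eef_pos: [545.1, -387.1, 94.0]
tcp_rot: [-3.139, 0.907, 1.488]
contact_force: [0.1, -0.8, -0.5]
opening: 0.675
grasp_force: 85.6
```

>>> step_arm:
  moves:
    - {"tx": 0.065,"ty": 0,"tz": 0.05,"ax": 0,"ay": 0,"az": 0}
    - {"tx": 0,"ty": 0,"tz": 0,"ax": 0,"ay": 0,"az": 0}

```text
clock: 47.15
eef_pos: [545.3, -387.2, 92.3]
tcp_rot: [-3.14, 0.907, 1.487]
contact_force: [0.5, -0.1, -1.1]
opening: 0.68
grasp_force: 85.6
```

Run:
```python
from pl import *
go([545,-387,91],tilt(85,-52)); print(np.round(r.sense()['qpos'],2),np.round(r.sense()['contact_force'],1))
p,d,i=grab('scene','s20');C=cloud(d,i); m=(C[...,2]>58)&(C[...,2]<200)&(abs(C[...,0]-545)<60)&(C[...,1]<-370)&(C[...,1]>-440)
lab=cv2.cvtColor(p,cv2.COLOR_RGB2LAB)[...,2]>138
for zl in range(60,120,5):
    q=C[m&lab&(abs(C[...,2]-zl)<2.5)]
    if len(q)>5: print(zl,len(q),np.percentile(q[:,:2],[3,97],0).round(0).tolist())
```

```text
at [ 545.3 -387.2   92.3] units tool [ 0.04 -0.01  0.03] turn [ 0.    -0.     0.001] shift after turn [ 0.04 -0.01  0.03]
[-0.24  0.69  1.87 -1.27  0.95  0.84] [ 0.5 -0.1 -1.1]
100 22 [[516.0, -414.0], [574.0, -399.0]]
105 153 [[517.0, -413.0], [574.0, -394.0]]
```

>>> step_arm:
  moves:
    - {"tx": 0.06,"ty": 0,"tz": 0.05,"ax": 0,"ay": 0,"az": 0}
    - {"tx": 0,"ty": 0,"tz": 0,"ax": 0,"ay": 0,"az": 0}

```text
clock: 47.45
eef_pos: [545.4, -387.6, 91.6]
tcp_rot: [-3.14, 0.909, 1.486]
contact_force: [-2.2, 3.5, 7.2]
opening: 0.679
grasp_force: 86.4
```

>>> step_arm:
  moves:
    - {"tx": 0.05,"ty": 0,"tz": 0.04,"ax": 0,"ay": 0,"az": 0}
    - {"tx": 0,"ty": 0,"tz": 0,"ax": 0,"ay": 0,"az": 0}

```text
clock: 47.7
eef_pos: [545.5, -388.0, 91.5]
tcp_rot: [-3.141, 0.912, 1.485]
contact_force: [-3.9, 5.9, 17.6]
opening: 0.675
grasp_force: 87.2
```

>>> step_arm:
  moves:
    - {"tx": 0,"ty": 0,"tz": 0,"ax": 0,"ay": 0,"az": 0}
    - {"tx": 0,"ty": 0,"tz": 0,"ax": 0,"ay": 0,"az": 0}
    - {"tx": 0,"ty": 0,"tz": 0,"ax": 0,"ay": 0,"az": 0}
    - {"tx": 0,"ty": 0,"tz": -0.3,"ax": 0,"ay": 0,"az": 0}
    - {"tx": 0,"ty": 0,"tz": -0.6,"ax": 0,"ay": 0,"az": 0}
  gripper: 0.85

```text
clock: 48.32
eef_pos: [546.5, -369.1, 102.6]
tcp_rot: [-3.138, 0.907, 1.488]
contact_force: [-0.1, 0.2, 0.6]
opening: 0.85
grasp_force: 0.0
```

>>> step_arm:
  moves:
    - {"tx": 0,"ty": 0,"tz": -1,"ax": 0,"ay": 0,"az": 0}
    - {"tx": 0,"ty": 0,"tz": -1,"ax": 0,"ay": 0,"az": 0}
    - {"tx": 0,"ty": 0,"tz": -1,"ax": 0,"ay": 0,"az": 0}
    - {"tx": 0,"ty": 0,"tz": -1,"ax": 0,"ay": 0,"az": 0}
    - {"tx": -0.5,"ty": 0,"tz": -0.8,"ax": 0,"ay": 0,"az": 0}

```text
clock: 48.95
eef_pos: [554.5, -281.6, 187.3]
tcp_rot: [-3.138, 0.907, 1.489]
contact_force: [-0.1, 0.1, 0.3]
opening: 0.85
grasp_force: 0.0
```

```bash
cat > rk.py <<'E'
from pl import *
def rk(nm,cam='scene'):
    p,d,i=grab(cam,nm);C=cloud(d,i); m=(C[...,2]>56)&(C[...,2]<125)&(abs(C[...,0]-545)<60)&(C[...,1]<-290)&(C[...,1]>-470)
    for zl in range(60,120,5):
        q=C[m&(abs(C[...,2]-zl)<2.5)]
        if len(q)>5: print(cam,zl,len(q),np.percentile(q[:,:2],[3,97],0).round(0).tolist())
    return p,C,i
E
python3 - <<'E'
from rk import *
s=r.sense();print(s['clock'],np.round(s['eef_pos'],1),np.round(s['qpos'],2))
rk('s21'); rk('t21','top')
# D1 pick: c-34.8u variant for tilt 45: overhang
go([440,-193,200],tilt(103.5,45))
E
```

```text
48.95 [ 554.5 -281.6  187.3] [-0.06  0.52  1.87 -1.07  1.12  0.71]
scene 60 23 [[530.0, -406.0], [577.0, -381.0]]
scene 65 19 [[527.0, -405.0], [577.0, -381.0]]
scene 70 17 [[538.0, -407.0], [577.0, -381.0]]
scene 75 16 [[531.0, -407.0], [577.0, -381.0]]
scene 80 21 [[534.0, -407.0], [577.0, -380.0]]
scene 85 25 [[524.0, -403.0], [577.0, -380.0]]
scene 90 16 [[529.0, -407.0], [577.0, -380.0]]
scene 95 49 [[524.0, -401.0], [577.0, -380.0]]
scene 100 67 [[524.0, -405.0], [576.0, -383.0]]
scene 105 141 [[519.0, -406.0], [575.0, -387.0]]
top 60 12 [[516.0, -400.0], [586.0, -378.0]]
top 70 9 [[516.0, -392.0], [568.0, -379.0]]
top 80 12 [[515.0, -395.0], [566.0, -378.0]]
top 85 6 [[515.0, -396.0], [553.0, -379.0]]
top 90 11 [[516.0, -398.0], [567.0, -378.0]]
top 95 23 [[515.0, -401.0], [574.0, -380.0]]
top 100 48 [[517.0, -401.0], [572.0, -379.0]]
top 105 53 [[518.0, -404.0], [572.0, -382.0]]
top 110 17 [[515.0, -398.0], [570.0, -386.0]]
at [ 555.8 -282.3  189.3] units tool [ 1.61 -4.91 -2.77] turn [-0.012  1.068 -0.229] shift after turn [ 3.52 -3.67  2.92]
```

The first die stands upright: its face is at y = -380/-381 over the whole height, with no lean. Next is die1 (flower), gripped at a 40° tilt for a 50° placing.

Run:
```python
from pl import *
go([437.6,-188,120],tilt(103.5,40))
```

```text
at [ 555.8 -282.3  189.3] units tool [ 4.25 -5.04 -0.95] turn [-0.022  1.013 -0.226] shift after turn [ 1.87 -3.72  5.19]
```

>>> step_arm:
  moves:
    - {"tx": 0,"ty": 0,"tz": 0,"ax": -0.002,"ay": 0.1013,"az": -0.0226}
    - {"tx": 0,"ty": 0,"tz": 0,"ax": -0.002,"ay": 0.1013,"az": -0.0226}
    - {"tx": 0,"ty": 0,"tz": 0,"ax": -0.002,"ay": 0.1013,"az": -0.0226}
    - {"tx": 0,"ty": 0,"tz": 0,"ax": -0.002,"ay": 0.1013,"az": -0.0226}
    - {"tx": 0,"ty": 0,"tz": 0,"ax": -0.002,"ay": 0.1013,"az": -0.0226}

```text
clock: 49.68
eef_pos: [554.3, -283.5, 187.2]
tcp_rot: [-3.072, 0.098, 1.652]
contact_force: [-1.4, 0.2, -0.1]
opening: 0.85
grasp_force: 0.0
```

>>> step_arm:
  moves:
    - {"tx": 0,"ty": 0,"tz": 0,"ax": -0.002,"ay": 0.1013,"az": -0.0226}
    - {"tx": 0,"ty": 0,"tz": 0,"ax": -0.002,"ay": 0.1013,"az": -0.0226}
    - {"tx": 0,"ty": 0,"tz": 0,"ax": -0.002,"ay": 0.1013,"az": -0.0226}
    - {"tx": 0,"ty": 0,"tz": 0,"ax": -0.002,"ay": 0.1013,"az": -0.0226}
    - {"tx": 0,"ty": 0,"tz": 0,"ax": -0.002,"ay": 0.1013,"az": -0.0226}

```text
clock: 50.3
eef_pos: [554.0, -284.2, 186.7]
tcp_rot: [-3.136, -0.705, 1.801]
contact_force: [0.6, 0.4, -0.0]
opening: 0.847
grasp_force: 0.0
```

>>> step_arm:
  moves:
    - {"tx": 0.37,"ty": -0.74,"tz": 0.8,"ax": 0,"ay": 0,"az": 0}
    - {"tx": 0.37,"ty": -0.74,"tz": 0.8,"ax": 0,"ay": 0,"az": 0}
    - {"tx": 0.37,"ty": -0.74,"tz": 0.8,"ax": 0,"ay": 0,"az": 0}
    - {"tx": 0.37,"ty": -0.74,"tz": 0.8,"ax": 0,"ay": 0,"az": 0}
    - {"tx": 0.37,"ty": -0.74,"tz": 0.8,"ax": 0,"ay": 0,"az": 0}

```text
clock: 50.92
eef_pos: [439.7, -207.4, 139.8]
tcp_rot: [-3.133, -0.7, 1.799]
contact_force: [-0.3, -0.5, -0.2]
opening: 0.848
grasp_force: 0.0
```

Run:
```python
from pl import *
from look import shot,obj
p,C,i=shot('w22'); obj(C,p,i,'dark',430.4,-158,25,60); obj(C,p,i,'dark',541,-6.6,25,60)
go([437.6,-188,25],tilt(103.5,40)); print(np.round(r.sense()['qpos'],2))
```

```text
50.92 [ 439.7 -207.4  139.8] [-3.133 -0.7    1.799] 0.848
dark 1875 [ 434.2 -178.3   43.8   39.9   13.1] z 25.2
dark 1441 [541.3  -5.8  31.7  67.8   1.5] z 25.2
at [ 436.4 -205.2  138.9] units tool [-2.45  0.25  3.9 ] turn [-0.004 -0.004 -0.005] shift after turn [-2.42  0.21  3.91]
[-0.7   0.59  1.74  0.4   1.42 -1.11]
```

>>> step_arm:
  moves:
    - {"tx": -0.55,"ty": 0.06,"tz": 0.88,"ax": 0,"ay": 0,"az": 0}
    - {"tx": -0.55,"ty": 0.06,"tz": 0.88,"ax": 0,"ay": 0,"az": 0}
    - {"tx": -0.55,"ty": 0.06,"tz": 0.88,"ax": 0,"ay": 0,"az": -0.004}
    - {"tx": -0.5,"ty": 0.03,"tz": 0.8,"ax": 0,"ay": 0,"az": 0}
    - {"tx": -0.2,"ty": 0,"tz": 0.33,"ax": 0,"ay": 0,"az": 0}

```text
clock: 51.6
eef_pos: [441.2, -191.0, 29.3]
tcp_rot: [-3.137, -0.702, 1.807]
contact_force: [-0.4, -0.1, 0.0]
opening: 0.853
grasp_force: 0.0
```

Run:
```python
from pl import *
go([437.2,-188,25],tilt(103.3,40)); print(np.round(r.sense()['contact_force'],1))
```

```text
at [ 441.2 -191.    29.3] units tool [ 0.01 -0.13  0.23] turn [-0.004 -0.002  0.002] shift after turn [ 0.01 -0.13  0.23]
[-0.4 -0.1  0. ]
```

>>> step_arm:
  moves:
    - {"tx": 0,"ty": -0.12,"tz": 0.2,"ax": -0.004,"ay": 0,"az": 0}
    - {"tx": 0,"ty": 0,"tz": 0,"ax": 0,"ay": 0,"az": 0}

```text
clock: 51.85
eef_pos: [437.8, -188.7, 26.9]
tcp_rot: [3.138, -0.701, 1.808]
contact_force: [-0.0, 0.3, -0.1]
opening: 0.852
grasp_force: 0.0
```

>>> step_arm:
  moves:
    - {"tx": 0,"ty": 0,"tz": 0,"ax": 0,"ay": 0,"az": 0}
    - {"tx": 0,"ty": 0,"tz": 0,"ax": 0,"ay": 0,"az": 0}
    - {"tx": 0,"ty": 0,"tz": 0,"ax": 0,"ay": 0,"az": 0}
    - {"tx": 0,"ty": 0,"tz": 0,"ax": 0,"ay": 0,"az": 0}
  gripper: 0
  newtons: 80

```text
clock: 52.35
eef_pos: [438.6, -189.4, 27.8]
tcp_rot: [3.136, -0.699, 1.809]
contact_force: [-1.0, -3.3, 6.2]
opening: 0.674
grasp_force: 85.4
```

Run:
```python
from pl import *
p=st()[0]; go([p[0],p[1],p[2]+140],tilt(87,-50))
```

```text
at [ 438.6 -189.4   27.8] units tool [ 3.6   0.02 -4.29] turn [ 0.02  -0.994  0.202] shift after turn [-4.29  0.   -3.6 ]
```

>>> step_arm:
  moves:
    - {"tx": 0.5,"ty": 0,"tz": -0.6,"ax": 0,"ay": 0,"az": 0}
    - {"tx": 0.78,"ty": 0,"tz": -0.92,"ax": 0,"ay": 0,"az": 0}
    - {"tx": 0.78,"ty": 0,"tz": -0.92,"ax": 0,"ay": 0,"az": 0}
    - {"tx": 0.78,"ty": 0,"tz": -0.92,"ax": 0,"ay": 0,"az": 0}
    - {"tx": 0.78,"ty": 0,"tz": -0.92,"ax": 0,"ay": 0,"az": 0}

```text
clock: 52.98
eef_pos: [437.7, -188.5, 169.0]
tcp_rot: [3.137, -0.699, 1.809]
contact_force: [0.4, -0.3, -0.7]
opening: 0.676
grasp_force: 85.3
```

>>> step_arm:
  moves:
    - {"tx": 0,"ty": 0,"tz": 0,"ax": 0.002,"ay": -0.0994,"az": 0.0202}
    - {"tx": 0,"ty": 0,"tz": 0,"ax": 0.002,"ay": -0.0994,"az": 0.0202}
    - {"tx": 0,"ty": 0,"tz": 0,"ax": 0.002,"ay": -0.0994,"az": 0.0202}
    - {"tx": 0,"ty": 0,"tz": 0,"ax": 0.002,"ay": -0.0994,"az": 0.0202}
    - {"tx": 0,"ty": 0,"tz": 0,"ax": 0.002,"ay": -0.0994,"az": 0.0202}

```text
clock: 53.6
eef_pos: [437.9, -188.6, 168.6]
tcp_rot: [-3.086, 0.091, 1.666]
contact_force: [-0.1, -0.2, -2.4]
opening: 0.674
grasp_force: 85.3
```

>>> step_arm:
  moves:
    - {"tx": 0,"ty": 0,"tz": 0,"ax": 0.002,"ay": -0.0994,"az": 0.0202}
    - {"tx": 0,"ty": 0,"tz": 0,"ax": 0.002,"ay": -0.0994,"az": 0.0202}
    - {"tx": 0,"ty": 0,"tz": 0,"ax": 0.002,"ay": -0.0994,"az": 0.0202}
    - {"tx": 0,"ty": 0,"tz": 0,"ax": 0.002,"ay": -0.0994,"az": 0.0202}
    - {"tx": 0,"ty": 0,"tz": 0,"ax": 0.002,"ay": -0.0994,"az": 0.0202}

```text
clock: 54.22
eef_pos: [438.3, -188.2, 168.6]
tcp_rot: [3.135, 0.874, 1.513]
contact_force: [-0.9, -0.1, -1.9]
opening: 0.668
grasp_force: 85.4
```

Run:
```python
from pl import *
go([544,-342,165],tilt(87,-50)); print(np.round(r.sense()['qpos'],2),r.sense()['opening'])
```

```text
at [ 438.3 -188.2  168.6] units tool [-3.67  4.55  4.65] turn [ 0.002  0.001 -0.002] shift after turn [-3.69  4.55  4.63]
[ 0.12  0.41  2.14 -1.02  1.09  0.91] 0.6683447148175288
```

>>> step_arm:
  moves:
    - {"tx": -0.61,"ty": 0.76,"tz": 0.77,"ax": 0,"ay": 0,"az": 0}
    - {"tx": -0.61,"ty": 0.76,"tz": 0.77,"ax": 0,"ay": 0,"az": 0}
    - {"tx": -0.61,"ty": 0.76,"tz": 0.77,"ax": 0,"ay": 0,"az": 0}
    - {"tx": -0.61,"ty": 0.76,"tz": 0.77,"ax": 0,"ay": 0,"az": 0}
    - {"tx": -0.61,"ty": 0.76,"tz": 0.77,"ax": 0,"ay": 0,"az": 0}

```text
clock: 54.85
eef_pos: [526.6, -317.0, 163.9]
tcp_rot: [3.141, 0.869, 1.517]
contact_force: [0.2, 1.7, -0.8]
opening: 0.674
grasp_force: 85.5
```

>>> step_arm:
  moves:
    - {"tx": -0.61,"ty": 0.75,"tz": 0.77,"ax": 0,"ay": 0,"az": 0}
    - {"tx": 0,"ty": 0,"tz": 0,"ax": 0,"ay": 0,"az": 0}

```text
clock: 55.1
eef_pos: [544.2, -343.0, 163.2]
tcp_rot: [3.14, 0.87, 1.515]
contact_force: [-0.3, 0.2, -1.4]
opening: 0.676
grasp_force: 85.6
```

Run:
```python
from rk import *
go([544,-342,92],tilt(87,-50)); print(np.round(r.sense()['qpos'],2),r.sense()['opening'])
p,d,i=grab('scene','s23');C=cloud(d,i);lab=cv2.cvtColor(p,cv2.COLOR_RGB2LAB)[...,2]>138
m=lab&(C[...,2]>75)&(C[...,2]<220)&(abs(C[...,0]-545)<60)&(C[...,1]<-325)&(C[...,1]>-420)
for zl in range(80,190,10):
    q=C[m&(abs(C[...,2]-zl)<5)]
    if len(q)>5: print(zl,len(q),np.percentile(q[:,:2],[3,97],0).round(0).tolist())
```

```text
at [ 544.2 -343.   163.2] units tool [ 2.2  -0.01  1.81] turn [-0.001 -0.002 -0.002] shift after turn [ 2.21 -0.01  1.8 ]
[-0.18  0.54  1.9  -1.14  0.98  0.69] 0.6757860323665213
80 16 [[572.0, -411.0], [578.0, -394.0]]
90 22 [[572.0, -409.0], [578.0, -358.0]]
100 165 [[518.0, -410.0], [577.0, -359.0]]
110 41 [[522.0, -405.0], [576.0, -354.0]]
120 18 [[573.0, -371.0], [577.0, -355.0]]
130 15 [[574.0, -370.0], [576.0, -355.0]]
140 8 [[573.0, -372.0], [575.0, -364.0]]
170 17 [[573.0, -372.0], [576.0, -356.0]]
180 195 [[517.0, -371.0], [575.0, -352.0]]
```

>>> step_arm:
  moves:
    - {"tx": 0.54,"ty": 0,"tz": 0.35,"ax": 0,"ay": 0,"az": 0}
    - {"tx": 0.5,"ty": 0,"tz": 0.41,"ax": 0,"ay": 0,"az": 0}
    - {"tx": 0.5,"ty": 0,"tz": 0.41,"ax": 0,"ay": 0,"az": 0}
    - {"tx": 0.5,"ty": 0,"tz": 0.41,"ax": 0,"ay": 0,"az": 0}
    - {"tx": 0.2,"ty": 0,"tz": 0.17,"ax": 0,"ay": 0,"az": 0}

```text
clock: 55.78
eef_pos: [542.9, -338.5, 88.8]
tcp_rot: [-3.135, 0.868, 1.524]
contact_force: [1.3, 0.7, -0.7]
opening: 0.679
grasp_force: 85.7
```

>>> step_arm:
  moves:
    - {"tx": 0.06,"ty": 0,"tz": 0.05,"ax": 0,"ay": 0,"az": 0}
    - {"tx": 0,"ty": 0,"tz": 0,"ax": 0,"ay": 0,"az": 0}

```text
clock: 56.02
eef_pos: [543.6, -338.8, 88.8]
tcp_rot: [-3.139, 0.869, 1.521]
contact_force: [-0.3, 0.4, -0.6]
opening: 0.671
grasp_force: 85.7
```

>>> step_arm:
  moves:
    - {"tx": 0.06,"ty": 0,"tz": 0.05,"ax": 0,"ay": 0,"az": 0}
    - {"tx": 0,"ty": 0,"tz": 0,"ax": 0,"ay": 0,"az": 0}

```text
clock: 56.28
eef_pos: [543.5, -338.7, 87.0]
tcp_rot: [-3.139, 0.869, 1.521]
contact_force: [0.5, 0.2, -1.3]
opening: 0.671
grasp_force: 85.7
```

>>> step_arm:
  moves:
    - {"tx": 0.02,"ty": 0,"tz": 0.1,"ax": 0,"ay": 0,"az": 0}
    - {"tx": 0,"ty": 0,"tz": 0,"ax": 0,"ay": 0,"az": 0}

```text
clock: 56.52
eef_pos: [543.7, -340.8, 86.7]
tcp_rot: [-3.14, 0.872, 1.52]
contact_force: [-3.8, 5.0, 13.3]
opening: 0.672
grasp_force: 86.9
```

>>> step_arm:
  moves:
    - {"tx": 0.05,"ty": 0,"tz": 0.05,"ax": 0,"ay": 0,"az": 0}
    - {"tx": 0,"ty": 0,"tz": 0,"ax": 0,"ay": 0,"az": 0}

```text
clock: 56.78
eef_pos: [543.7, -341.3, 86.6]
tcp_rot: [-3.14, 0.875, 1.519]
contact_force: [-5.8, 10.1, 24.8]
opening: 0.676
grasp_force: 87.8
```

On the floor. I release and retreat.

>>> step_arm:
  moves:
    - {"tx": 0,"ty": 0,"tz": -0.04,"ax": 0,"ay": 0,"az": 0}
    - {"tx": 0,"ty": 0,"tz": 0,"ax": 0,"ay": 0,"az": 0}
    - {"tx": 0,"ty": 0,"tz": 0,"ax": 0,"ay": 0,"az": 0}
    - {"tx": 0,"ty": 0,"tz": -0.3,"ax": 0,"ay": 0,"az": 0}
    - {"tx": 0,"ty": 0,"tz": -0.6,"ax": 0,"ay": 0,"az": 0}
  gripper: 0.85

```text
clock: 57.4
eef_pos: [543.9, -322.1, 98.2]
tcp_rot: [-3.137, 0.869, 1.522]
contact_force: [0.4, 0.1, 1.0]
opening: 0.851
grasp_force: 0.0
```

>>> step_arm:
  moves:
    - {"tx": 0,"ty": 0,"tz": -1,"ax": 0,"ay": 0,"az": 0}
    - {"tx": 0,"ty": 0,"tz": -1,"ax": 0,"ay": 0,"az": 0}
    - {"tx": 0,"ty": 0,"tz": -1,"ax": 0,"ay": 0,"az": 0}
    - {"tx": 0,"ty": 0,"tz": -1,"ax": 0,"ay": 0,"az": 0}
    - {"tx": -0.5,"ty": 0,"tz": -0.8,"ax": 0,"ay": 0,"az": 0}

```text
clock: 58.02
eef_pos: [548.9, -237.3, 185.9]
tcp_rot: [-3.137, 0.868, 1.523]
contact_force: [0.5, 0.5, 0.3]
opening: 0.857
grasp_force: 0.0
```

Run:
```python
from rk import *
p,d,i=grab('scene','s24');C=cloud(d,i)
for a,b in((-415,-378),(-377,-337)):
  m=(C[...,2]>52)&(C[...,2]<125)&(abs(C[...,0]-545)<60)&(C[...,1]<b)&(C[...,1]>a)
  for zl in range(60,115,10):
    q=C[m&(abs(C[...,2]-zl)<5)]
    if len(q)>5: print(zl,len(q),np.percentile(q[:,:2],[3,97],0).round(0).tolist())
# D3 target: c-30.9u, angle 86.1
u=np.array([np.cos(np.radians(86.1)),np.sin(np.radians(86.1))]); t=np.array([541.2,-6.6])-30.9*u; print(t)
go([*t,120],tilt(86.1,40))
```

```text
60 38 [[533.0, -409.0], [575.0, -383.0]]
70 37 [[527.0, -407.0], [577.0, -383.0]]
80 43 [[531.0, -410.0], [576.0, -383.0]]
90 52 [[523.0, -409.0], [577.0, -383.0]]
100 202 [[519.0, -409.0], [576.0, -386.0]]
110 24 [[521.0, -410.0], [575.0, -393.0]]
60 37 [[532.0, -368.0], [576.0, -345.0]]
70 30 [[528.0, -368.0], [576.0, -345.0]]
80 37 [[528.0, -368.0], [576.0, -344.0]]
90 47 [[520.0, -368.0], [576.0, -345.0]]
100 178 [[517.0, -368.0], [575.0, -346.0]]
110 32 [[519.0, -367.0], [573.0, -351.0]]
[539.09832752 -37.42844422]
at [ 550.2 -237.2  188.9] units tool [ 7.24 -0.85 -4.3 ] turn [0.002 0.998 0.012] shift after turn [ 4.31 -0.99  7.22]
```

Both dies stand vertical. Next is the third die (oval).

>>> step_arm:
  moves:
    - {"tx": 0,"ty": 0,"tz": 0,"ax": 0,"ay": 0.0998,"az": 0.0012}
    - {"tx": 0,"ty": 0,"tz": 0,"ax": 0,"ay": 0.0998,"az": 0.0012}
    - {"tx": 0,"ty": 0,"tz": 0,"ax": 0,"ay": 0.0998,"az": 0.0012}
    - {"tx": 0,"ty": 0,"tz": 0,"ax": 0,"ay": 0.0998,"az": 0.0012}
    - {"tx": 0,"ty": 0,"tz": 0,"ax": 0,"ay": 0.0998,"az": 0.0012}

```text
clock: 58.7
eef_pos: [549.3, -238.5, 186.2]
tcp_rot: [3.137, 0.08, 1.511]
contact_force: [-1.3, -1.1, -0.6]
opening: 0.848
grasp_force: 0.0
```

>>> step_arm:
  moves:
    - {"tx": 0,"ty": 0,"tz": 0,"ax": 0,"ay": 0.0998,"az": 0.0012}
    - {"tx": 0,"ty": 0,"tz": 0,"ax": 0,"ay": 0.0998,"az": 0.0012}
    - {"tx": 0,"ty": 0,"tz": 0,"ax": 0,"ay": 0.0998,"az": 0.0012}
    - {"tx": 0,"ty": 0,"tz": 0,"ax": 0,"ay": 0.0998,"az": 0.0012}
    - {"tx": 0,"ty": 0,"tz": 0,"ax": 0,"ay": 0.0998,"az": 0.0012}

```text
clock: 59.32
eef_pos: [549.2, -239.1, 186.0]
tcp_rot: [3.14, -0.704, 1.503]
contact_force: [0.2, 0.2, -0.1]
opening: 0.851
grasp_force: 0.0
```

>>> step_arm:
  moves:
    - {"tx": 0.54,"ty": -0.12,"tz": 0.9,"ax": 0,"ay": 0,"az": 0}
    - {"tx": 0.54,"ty": -0.12,"tz": 0.9,"ax": 0,"ay": 0,"az": 0}
    - {"tx": 0.54,"ty": -0.12,"tz": 0.9,"ax": 0,"ay": 0,"az": 0}
    - {"tx": 0.54,"ty": -0.12,"tz": 0.9,"ax": 0,"ay": 0,"az": 0}
    - {"tx": 0.54,"ty": -0.12,"tz": 0.9,"ax": 0,"ay": 0,"az": 0}

```text
clock: 59.95
eef_pos: [542.3, -113.0, 142.4]
tcp_rot: [-3.141, -0.699, 1.502]
contact_force: [0.1, 1.2, 0.3]
opening: 0.852
grasp_force: 0.0
```

>>> step_arm:
  moves:
    - {"tx": 0.54,"ty": -0.12,"tz": 0.9,"ax": 0,"ay": 0,"az": 0}
    - {"tx": 0.54,"ty": -0.12,"tz": 0.9,"ax": 0,"ay": 0,"az": 0}
    - {"tx": 0,"ty": 0,"tz": 0,"ax": 0,"ay": 0,"az": 0}

```text
clock: 60.32
eef_pos: [538.9, -62.5, 125.2]
tcp_rot: [-3.139, -0.7, 1.502]
contact_force: [-0.2, -0.1, -0.5]
opening: 0.848
grasp_force: 0.0
```

Run:
```python
from pl import *
from look import shot,obj
p,C,i=shot('w25'); obj(C,p,i,'dark',541,-6.6,25,60)
go([539.1,-37.4,26],tilt(86.1,40)); print(np.round(r.sense()['qpos'],2))
```

```text
60.33 [538.9 -62.5 125.2] [-3.139 -0.7    1.502] 0.848
dark 2767 [541.6  -7.   68.4  33.2  84.6] z 25.3
at [539.6 -63.7 125.5] units tool [-1.76 -0.09  3.72] turn [-0.001 -0.001  0.   ] shift after turn [-1.76 -0.09  3.72]
[-0.47  0.56  1.85  0.7   1.16 -0.83]
```

>>> step_arm:
  moves:
    - {"tx": -0.42,"ty": -0.02,"tz": 0.9,"ax": 0,"ay": 0,"az": 0}
    - {"tx": -0.42,"ty": -0.02,"tz": 0.9,"ax": 0,"ay": 0,"az": 0}
    - {"tx": -0.42,"ty": -0.02,"tz": 0.9,"ax": 0,"ay": 0,"az": 0}
    - {"tx": -0.35,"ty": -0.02,"tz": 0.75,"ax": 0,"ay": 0,"az": 0}
    - {"tx": -0.1,"ty": 0,"tz": 0.2,"ax": 0,"ay": 0,"az": 0}

```text
clock: 61.0
eef_pos: [539.3, -38.3, 27.2]
tcp_rot: [-3.139, -0.7, 1.5]
contact_force: [0.2, -0.1, 0.1]
opening: 0.852
grasp_force: 0.0
```

Run:
```python
from pl import *
go([539.3,-37.6,26],tilt(86.1,40))
```

```text
at [539.3 -38.3  27.2] units tool [-0.01  0.    0.05] turn [-0.001 -0.001 -0.001] shift after turn [-0.01  0.    0.05]
```

>>> step_arm:
  moves:
    - {"tx": 0,"ty": 0,"tz": 0.05,"ax": 0,"ay": 0,"az": 0}
    - {"tx": 0,"ty": 0,"tz": 0,"ax": 0,"ay": 0,"az": 0}
    - {"tx": 0,"ty": 0,"tz": 0,"ax": 0,"ay": 0,"az": 0}
    - {"tx": 0,"ty": 0,"tz": 0,"ax": 0,"ay": 0,"az": 0}
    - {"tx": 0,"ty": 0,"tz": 0,"ax": 0,"ay": 0,"az": 0}
  gripper: 0
  newtons: 80

```text
clock: 61.62
eef_pos: [540.1, -37.8, 27.7]
tcp_rot: [3.141, -0.699, 1.502]
contact_force: [0.5, -4.8, 5.6]
opening: 0.673
grasp_force: 85.9
```

>>> step_arm:
  moves:
    - {"tx": 0.5,"ty": 0,"tz": -0.6,"ax": 0,"ay": 0,"az": 0}
    - {"tx": 0.78,"ty": 0,"tz": -0.92,"ax": 0,"ay": 0,"az": 0}
    - {"tx": 0.78,"ty": 0,"tz": -0.92,"ax": 0,"ay": 0,"az": 0}
    - {"tx": 0.78,"ty": 0,"tz": -0.92,"ax": 0,"ay": 0,"az": 0}
    - {"tx": 0.78,"ty": 0,"tz": -0.92,"ax": 0,"ay": 0,"az": 0}

```text
clock: 62.25
eef_pos: [539.2, -36.8, 169.1]
tcp_rot: [-3.14, -0.699, 1.502]
contact_force: [0.6, 0.0, -1.0]
opening: 0.671
grasp_force: 85.4
```

Run:
```python
from pl import *
go([544,-301.5,165],tilt(88,-50)); print(r.sense()['opening'])
```

```text
at [539.2 -36.8 169.1] units tool [-8.18  0.92 -6.66] turn [-0.003 -1.    -0.024] shift after turn [-6.67  0.56  8.21]
0.671131768827189
```

>>> step_arm:
  moves:
    - {"tx": 0,"ty": 0,"tz": 0,"ax": 0,"ay": -0.1,"az": -0.0024}
    - {"tx": 0,"ty": 0,"tz": 0,"ax": 0,"ay": -0.1,"az": -0.0024}
    - {"tx": 0,"ty": 0,"tz": 0,"ax": 0,"ay": -0.1,"az": -0.0024}
    - {"tx": 0,"ty": 0,"tz": 0,"ax": 0,"ay": -0.1,"az": -0.0024}
    - {"tx": 0,"ty": 0,"tz": 0,"ax": 0,"ay": -0.1,"az": -0.0024}

```text
clock: 62.88
eef_pos: [539.6, -37.1, 168.9]
tcp_rot: [3.134, 0.092, 1.518]
contact_force: [-1.3, 0.1, -2.1]
opening: 0.675
grasp_force: 85.3
```

>>> step_arm:
  moves:
    - {"tx": 0,"ty": 0,"tz": 0,"ax": 0,"ay": -0.1,"az": -0.0024}
    - {"tx": 0,"ty": 0,"tz": 0,"ax": 0,"ay": -0.1,"az": -0.0024}
    - {"tx": 0,"ty": 0,"tz": 0,"ax": 0,"ay": -0.1,"az": -0.0024}
    - {"tx": 0,"ty": 0,"tz": 0,"ax": 0,"ay": -0.1,"az": -0.0024}
    - {"tx": 0,"ty": 0,"tz": 0,"ax": 0,"ay": -0.1,"az": -0.0024}

```text
clock: 63.5
eef_pos: [540.0, -36.6, 168.9]
tcp_rot: [3.141, 0.877, 1.536]
contact_force: [0.7, -0.6, -1.9]
opening: 0.674
grasp_force: 85.3
```

>>> step_arm:
  moves:
    - {"tx": -0.74,"ty": 0.06,"tz": 0.91,"ax": 0,"ay": 0,"az": 0}
    - {"tx": -0.74,"ty": 0.06,"tz": 0.91,"ax": 0,"ay": 0,"az": 0}
    - {"tx": -0.74,"ty": 0.06,"tz": 0.91,"ax": 0,"ay": 0,"az": 0}
    - {"tx": -0.74,"ty": 0.06,"tz": 0.91,"ax": 0,"ay": 0,"az": 0}
    - {"tx": -0.74,"ty": 0.06,"tz": 0.91,"ax": 0,"ay": 0,"az": 0}

```text
clock: 64.12
eef_pos: [541.9, -184.7, 165.8]
tcp_rot: [-3.139, 0.872, 1.537]
contact_force: [-0.1, 0.2, -1.0]
opening: 0.669
grasp_force: 85.5
```

Run:
```python
from pl import *
go([544,-301.5,165],tilt(88,-50)); print(r.sense()['opening'],np.round(r.sense()['qpos'],2))
```

```text
at [ 541.9 -184.7  165.8] units tool [-2.97  0.25  3.59] turn [-0.001 -0.     0.001] shift after turn [-2.97  0.25  3.6 ]
0.6693605753950104 [ 0.1   0.52  1.93 -0.99  1.13  0.79]
```

>>> step_arm:
  moves:
    - {"tx": -0.74,"ty": 0.06,"tz": 0.9,"ax": 0,"ay": 0,"az": 0}
    - {"tx": -0.74,"ty": 0.06,"tz": 0.9,"ax": 0,"ay": 0,"az": 0}
    - {"tx": -0.74,"ty": 0.06,"tz": 0.9,"ax": 0,"ay": 0,"az": 0}
    - {"tx": -0.74,"ty": 0.06,"tz": 0.9,"ax": 0,"ay": 0,"az": 0}
    - {"tx": 0,"ty": 0,"tz": 0,"ax": 0,"ay": 0,"az": 0}

```text
clock: 64.75
eef_pos: [543.2, -302.0, 164.6]
tcp_rot: [-3.139, 0.873, 1.535]
contact_force: [-0.6, 0.6, -1.1]
opening: 0.675
grasp_force: 85.5
```

Run:
```python
from rk import *
p,d,i=grab('scene','s26');C=cloud(d,i);lab=cv2.cvtColor(p,cv2.COLOR_RGB2LAB)[...,2]>138
m=lab&(C[...,2]>75)&(C[...,2]<220)&(abs(C[...,0]-545)<60)&(C[...,1]<-290)&(C[...,1]>-342)
for zl in range(90,190,10):
    q=C[m&(abs(C[...,2]-zl)<5)]
    if len(q)>5: print(zl,len(q),np.percentile(q[:,:2],[3,97],0).round(0).tolist())
go([544,-301.5,89],tilt(88,-50)); print(np.round(r.sense()['qpos'],2))
```

```text
90 8 [[572.0, -328.0], [575.0, -314.0]]
100 15 [[573.0, -329.0], [576.0, -315.0]]
110 17 [[570.0, -330.0], [576.0, -314.0]]
120 18 [[572.0, -329.0], [575.0, -314.0]]
130 15 [[572.0, -327.0], [574.0, -315.0]]
140 10 [[572.0, -330.0], [574.0, -323.0]]
170 20 [[518.0, -329.0], [574.0, -312.0]]
180 180 [[516.0, -328.0], [574.0, -313.0]]
at [ 543.4 -301.   164.3] units tool [2.3  0.03 1.95] turn [-0.002 -0.     0.   ] shift after turn [2.3  0.03 1.95]
[-0.11  0.52  1.92 -1.12  1.02  0.72]
```

>>> step_arm:
  moves:
    - {"tx": 0.5,"ty": 0,"tz": 0.42,"ax": 0,"ay": 0,"az": 0}
    - {"tx": 0.5,"ty": 0,"tz": 0.43,"ax": 0,"ay": 0,"az": 0}
    - {"tx": 0.5,"ty": 0,"tz": 0.43,"ax": 0,"ay": 0,"az": 0}
    - {"tx": 0.5,"ty": 0,"tz": 0.43,"ax": 0,"ay": 0,"az": 0}
    - {"tx": 0.3,"ty": 0,"tz": 0.26,"ax": 0,"ay": 0,"az": 0}

```text
clock: 65.42
eef_pos: [543.4, -301.5, 87.3]
tcp_rot: [-3.133, 0.874, 1.542]
contact_force: [-10.5, 11.6, 53.7]
opening: 0.668
grasp_force: 89.4
```

>>> step_arm:
  moves:
    - {"tx": 0.05,"ty": 0,"tz": 0.05,"ax": 0,"ay": 0,"az": 0}
    - {"tx": 0,"ty": 0,"tz": 0,"ax": 0,"ay": 0,"az": 0}

```text
clock: 65.68
eef_pos: [543.5, -302.2, 87.5]
tcp_rot: [-3.135, 0.876, 1.54]
contact_force: [-2.8, 1.6, 12.3]
opening: 0.676
grasp_force: 86.4
```

>>> step_arm:
  moves:
    - {"tx": 0.05,"ty": 0,"tz": 0.05,"ax": 0,"ay": 0,"az": 0}
    - {"tx": 0,"ty": 0,"tz": 0,"ax": 0,"ay": 0,"az": 0}

```text
clock: 65.92
eef_pos: [543.5, -302.8, 87.4]
tcp_rot: [-3.136, 0.879, 1.539]
contact_force: [-5.8, 5.3, 23.2]
opening: 0.679
grasp_force: 87.4
```

On the floor (87.4, same as before). I release, retreat, and take a check look.

>>> step_arm:
  moves:
    - {"tx": 0,"ty": 0,"tz": -0.04,"ax": 0,"ay": 0,"az": 0}
    - {"tx": 0,"ty": 0,"tz": 0,"ax": 0,"ay": 0,"az": 0}
    - {"tx": 0,"ty": 0,"tz": 0,"ax": 0,"ay": 0,"az": 0}
    - {"tx": 0,"ty": 0,"tz": -0.3,"ax": 0,"ay": 0,"az": 0}
    - {"tx": 0,"ty": 0,"tz": -0.6,"ax": 0,"ay": 0,"az": 0}
  gripper: 0.85

```text
clock: 66.55
eef_pos: [543.9, -283.1, 99.5]
tcp_rot: [-3.135, 0.872, 1.541]
contact_force: [0.4, -0.4, 0.8]
opening: 0.851
grasp_force: 0.0
```

>>> step_arm:
  moves:
    - {"tx": 0,"ty": 0,"tz": -1,"ax": 0,"ay": 0,"az": 0}
    - {"tx": 0,"ty": 0,"tz": -1,"ax": 0,"ay": 0,"az": 0}
    - {"tx": 0,"ty": 0,"tz": -1,"ax": 0,"ay": 0,"az": 0}
    - {"tx": 0,"ty": 0,"tz": -1,"ax": 0,"ay": 0,"az": 0}
    - {"tx": 0,"ty": 0,"tz": -1,"ax": 0,"ay": 0,"az": 0}

```text
clock: 67.18
eef_pos: [548.0, -186.5, 181.0]
tcp_rot: [-3.136, 0.872, 1.54]
contact_force: [0.6, -0.8, 0.3]
opening: 0.852
grasp_force: 0.0
```

>>> step_arm:
  moves:
    - {"tx": -0.7,"ty": 0,"tz": -0.8,"ax": 0,"ay": 0,"az": 0}
    - {"tx": -0.7,"ty": 0,"tz": -0.8,"ax": 0,"ay": 0,"az": 0}
    - {"tx": -0.7,"ty": 0,"tz": -0.8,"ax": 0,"ay": 0,"az": 0}
    - {"tx": 0,"ty": 0,"tz": 0,"ax": 0,"ay": 0,"az": 0}

```text
clock: 67.68
eef_pos: [549.6, -174.8, 260.9]
tcp_rot: [3.141, 0.871, 1.536]
contact_force: [0.0, 0.0, -0.7]
opening: 0.854
grasp_force: 0.0
```

Run:
```python
from rk import *
print(r.sense()['eef_pos'])
p,d,i=grab('scene','s27');C=cloud(d,i)
for a,b in((-415,-378),(-377,-338),(-336,-298)):
  m=(C[...,2]>52)&(C[...,2]<125)&(abs(C[...,0]-545)<60)&(C[...,1]<b)&(C[...,1]>a)
  for zl in (60,80,100):
    q=C[m&(abs(C[...,2]-zl)<6)]
    if len(q)>5: print(zl,len(q),np.percentile(q[:,:2],[3,97],0).round(0).tolist())
# stack: front faces/lip after tray home
m=(C[...,2]>60)&(C[...,2]<90)&(C[...,0]>440)&(C[...,0]<570)&(C[...,1]>250)&(C[...,1]<450)
n,l,st,c=cv2.connectedComponentsWithStats(m.astype(np.uint8))
for j in range(1,n):
    if st[j,4]>10: q=C[l==j]; print('tray',st[j],np.percentile(q,[3,97],0).round(0).tolist())
a=cv2.resize(p[90:310,130:530],None,fx=2,fy=2,interpolation=2); cv2.imwrite('pics/c27.png',a[...,::-1])
```

```text
[ 549.59803019 -174.83063269  260.91647204]
60 47 [[529.0, -409.0], [575.0, -383.0]]
80 55 [[529.0, -410.0], [577.0, -383.0]]
100 232 [[520.0, -409.0], [576.0, -386.0]]
60 37 [[531.0, -369.0], [576.0, -345.0]]
80 45 [[526.0, -368.0], [576.0, -345.0]]
100 217 [[516.0, -368.0], [575.0, -346.0]]
60 43 [[528.0, -331.0], [576.0, -307.0]]
80 37 [[523.0, -330.0], [575.0, -306.0]]
100 214 [[517.0, -330.0], [575.0, -308.0]]
tray [431 155  36  22 158] [[472.0, 366.0, 61.0], [544.0, 441.0, 76.0]]
tray [404 160  18  27 155] [[468.0, 282.0, 61.0], [554.0, 294.0, 77.0]]
```

View pics/c27.png

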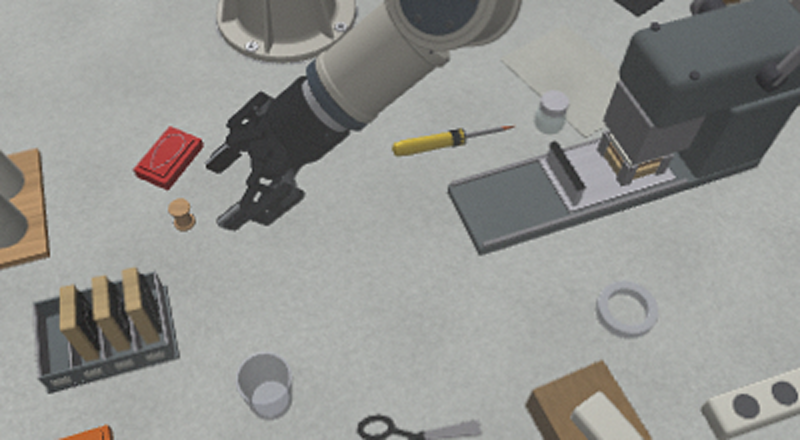

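The three dies stand upright in three slots and the stack is under the head; nothing else has moved. As a last check, the lip at home should be 155 mm behind the base's front edge.

Run:
```python
from look import *
for nm in ('w14','w1','s27'):
    p,d,i=load(nm);C=cloud(d,i)
    m=(C[...,2]>16)&(C[...,2]<25)&(C[...,0]>455)&(C[...,0]<555)&(C[...,1]>90)&(C[...,1]<300)
    print(nm,'base front y',np.percentile(C[m][:,1],[0.5,1,2]).round(1))
    m=(C[...,2]>70)&(C[...,2]<80)&(C[...,0]>475)&(C[...,0]<545)&(C[...,1]>130)&(C[...,1]<310)
    if nm=='w1': m&=C[...,1]<180
    if m.sum()>20: print('lip y',np.percentile(C[m][:,1],[2,50,98]).round(1))
```

```text
w14 base front y [135.6 136.4 137.7]
lip y [283.8 288.2 295.3]
w1 base front y [134.8 135.  135.2]
lip y [149.2 154.9 161.7]
s27 base front y [135.3 135.8 137.4]
lip y [281.5 286.9 294.6]
```

```bash
python3 -c "
from rig import workorder
print(workorder.sign_off())"
```

```text
the job is handed in; nothing more can be done
None
```

The job is handed in, and the sign-off returned no verdict: the square die, cork and pad are stacked in the pocket, the tray is home to within 1–2 mm, and all three long dies stand upright in the rack.

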